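Mount a spindle blank in the carving fixture and pin the spindle

TASK

Get the carving fixture ready for work: lay the wooden blank in its cradle and slide the tailstock up until the blank is held endwise between the two cups, and after that lock the spindle, turning the handwheel until its hidden cross-hole comes under the bore and pressing the locking pin fully home, head down on the headstock. Put every gouge that lies loose on the bench into the tool tray, and leave the sanding block, jar and offcut where they are.

Things in the scene. Friction and masses are not known exactly. Their poses are not given: they have to be found in the camera images.
- fixture: Fixed carving fixture on a wooden bed 100 mm (x) by 400 mm (y), 20 mm thick. Origin: on the bench under the cradle's middle. Its y axis runs along the spindle, from the tailstock (-y end) to the headstock and handwheel (+y end); z up. Spindle axis 85 mm above the bench. Headstock: green block 66 mm (x) by 44 mm (y) at y = +115 mm, top 130 mm high. Outboard bearing at y = +178 mm, 110 mm high.
- cradle_mid (a point): Point on the spindle axis midway between the cradle's two V-blocks (45 mm either side along y, 14 mm thick, open upwards: a blank let down up to 8 mm off centre slides to the middle). Axes as the fixture. The blank's centre ends here, but lay it in 15 to 25 mm towards the tailstock, clear of the headstock cup; the tailstock then pushes it along. Bed surface 65 mm below.
- head_cup (a point): Centre of the mouth of the headstock cup, 78 mm from the cradle's middle along +y, opening towards -y. It and the tailstock's cup are 34 mm across outside, 22 mm inside, 12 mm deep. Axes as the fixture.
- bore_mouth (a point): Centre of the mouth of the vertical pin bore (14.5 mm across, 2 mm chamfer, 23 mm long) in the headstock's top, 130 mm above the bench; the spindle's top is 25 mm below it. A pin set in while the cross-hole is elsewhere stands on the spindle, its head 55 mm above the headstock, and leaves the wheel free to turn. Axes as the fixture.
- cross_hole (a point): Middle of the hidden cross-hole, on the spindle axis under the bore: a 16 mm hole straight through the 40 mm spindle, in line with the bore twice a turn, start angle unknown. Turn the spindle under a standing pin: when the hole comes the pin falls by itself about 40 mm onto a spring catch, head 5 to 20 mm above the headstock, and stops the wheel. A push of 10 to 20 N then sends it home.
- wheel_hub (a point): Centre of the wooden handwheel, on the spindle axis 230 mm from the cradle's middle; axes as the fixture (do not turn with the wheel). A plain disc, 120 mm diameter, rim 14 mm thick (y), top of the rim 145 mm above the bench. Turns freely both ways (0.05 N m of friction) and stays where left; the rim can be pinched by its flat sides from above, or stroked along its top.
- tailstock (a joint): Travel of the tailstock in m along the fixture's +y (towards the headstock): 0 fully open, 0.055 when the blank is held between the cups, 0.075 end stop. Slides with about 4 N of friction and stays where left.
- tail_grip (a point): Centre of the top of the tailstock's steel grip post (20 mm in x, 16 mm in y, standing 42 mm above the tailstock's block), 152 mm above the bench; moves with the tailstock. Axes as the fixture.
- blank: Wooden spindle blank: octagonal bar 36 mm across flats, 150 mm long, with a 16 mm round tenon 15 mm long at each end (180 mm in all), about 180 g. Origin at its centre, x along its length; both ends alike. Lies on the bench on one flat, in the row in front of the fixture.
- pin: Steel locking pin standing upright in its stand: shank 12 mm thick and 80 mm long with a tapered tip, and on top a round dark head 26 mm across, 28 mm tall. Origin at the tip, z up along it towards the head (the head's underside is at z = 80 mm, its top at 108 mm). About 85 g.
- pin_stand: Fixed wooden block 56 x 56 x 50 mm with a 16 mm hole, 45 mm deep, in which the pin stands. Origin: centre of its underside.
- tray: Fixed plywood tool tray, 260 mm (its x) by 240 mm (its y), 35 mm high, open on top, walls and floor about 6 mm. Origin: centre of its underside. The gouges go in here.
- gouge1: Carving gouge lying on the bench in the row in front of the fixture: flat-sided wooden handle 110 mm long, 26 mm wide, 22 mm tall, steel blade 10 mm wide reaching 71 mm beyond the handle. Origin at the middle of the handle (11 mm above the bench when lying), x along it towards the blade. About 120 g. May be absent.
- gouge2: Carving gouge lying on the bench in the row in front of the fixture: flat-sided wooden handle 110 mm long, 26 mm wide, 22 mm tall, steel blade 14 mm wide reaching 71 mm beyond the handle. Origin at the middle of the handle (11 mm above the bench when lying), x along it towards the blade. About 120 g. May be absent.
- gouge3: Carving gouge lying on the bench in the row in front of the fixture: flat-sided wooden handle 110 mm long, 26 mm wide, 22 mm tall, steel blade 19 mm wide reaching 71 mm beyond the handle. Origin at the middle of the handle (11 mm above the bench when lying), x along it towards the blade. About 120 g. May be absent.
- sanding_block: cork sanding block 90 x 50 x 30 mm, between the tray and the far edge; leave it alone
- oil_jar: glass jar 60 mm across, 85 mm tall, beyond the pin stand; leave it alone
- offcut: dark wooden offcut 85 x 45 x 25 mm at the left; leave it alone

How it is judged (in metres and radians):
On the way, in this order (a step that is already met when the one before it is completed fails the run):
1. the blank lies in the cradle, held endwise between the headstock cup and the closed-up tailstock (value of joint tailstock between 0.051 and 0.0575 m and y of blank in the frame of cradle_mid between -0.005 and 0.005 m and x of blank in the frame of cradle_mid between -0.004 and 0.004 m and z of blank in the frame of cradle_mid between -0.004 and 0.004 m and angle between the x axis of blank and the y axis of fixture, either way round below 0.05 rad), for 0.3 s.
2. the locking pin is through the spindle and fully home (z of pin in the frame of bore_mouth between -0.085 and -0.077 m and x of pin in the frame of bore_mouth between -0.006 and 0.006 m and y of pin in the frame of bore_mouth between -0.006 and 0.006 m and angle between pin's own z axis and vertical below 0.1 rad), for 0.3 s.
At the end, for the whole second after the job is handed in: Blank centred on the cradle middle within 5 mm along and 4 mm across and in height, parallel to the spindle within 0.05 rad; tailstock at 51 to 57.5 mm; pin upright through the spindle, head within 3 mm of the headstock; every gouge present at rest with its handle in the tray (all of step 1 and all of step 2 and x of gouge1 in the frame of tray between -0.125 and 0.105 m and y of gouge1 in the frame of tray between -0.114 and 0.114 m and z of each of gouge1, gouge2, gouge3 in the frame of tray below 0.06 m and linear speed of each of gouge1, gouge2, gouge3, blank, pin below 0.02 m/s and x of gouge2 in the frame of tray between -0.125 and 0.105 m and y of gouge2 in the frame of tray between -0.114 and 0.114 m and x of gouge3 in the frame of tray between -0.125 and 0.105 m and y of gouge3 in the frame of tray between -0.114 and 0.114 m); the robot touches nothing.
It fails at once if the sanding block is pushed more than 40 mm from its place (distance of sanding_block from where it was at the start of the episode above 0.04 m).
It fails at once if the oil jar is pushed more than 40 mm from its place (distance of oil_jar from where it was at the start of the episode above 0.04 m).
It fails at once if the offcut is pushed more than 40 mm from its place (distance of offcut from where it was at the start of the episode above 0.04 m).
Of gouge1, gouge2, gouge3 only 1 to 3 are there at a start; the rules pass over those that are not, and their reading is None.
At some moment in a run one of gouge1, gouge2, gouge3 may be knocked a few centimetres aside while the robot is not near it.
It also fails if it takes over 210 s, if anything falls off the work surface, if the arm or the gripper's body presses on something with over 40 N, if the wrist force passes 120 N, or if a joint passes its speed limit or range.

ROBOT

A 6-joint arm with a two-finger parallel gripper is mounted at the origin on the work surface. World frame = base frame: x ahead of the robot, y to its left, z up, the work surface at z = 0. Lengths are in mm, angles in rad, forces in N, time in s.
With the tool pointing down it reaches from about 350 to 975 mm from the base axis. Payload 7.1 kg.
Tool frame: the origin (TCP) lies between the finger pads; the fingertips stand 19 mm ahead of it and the grasp point (between the pads) is the TCP (ctrl.finger_overhang is the distance from the TCP to the fingertips, in mm); z points along the fingers, y is the line along which they close (so a half turn about z gives the same grasp; the last joint's range is limited). The gripper opens to 88 mm and grips with 3 to 60 N. Pads are 20 mm wide; open, the fingers measure 115 mm over their backs; the gripper's body (75 mm by 178 mm) begins 61 mm behind the grasp point.
Start: joints at [1.225, 0.423, 1.63, -0, 1.089, -0.019], TCP at [200.602, 591.915, 241.675] pointing down, gripper open.
Joint ranges: [-3, 3], [-0.9, 2.11], [0.09, 2.58], [-1.31, 4.45], [0.11, 2.69], [-2.54, 2.54]. Speed limits (rad/s): [2.39, 2.39, 3.01, 3.14, 3.14, 3.14].

INTERFACE

Orientations are given as a rotation vector (axis times angle).
In Python, from workcell import ctrl gives the robot as it stands. The module is installed in compiled form; this text tells all that it offers.
- The arm moves only by the tool arm_command, never from a script. Its argument "rows" is one flat list of numbers, 7 for each row, row after row: the turn, a rotation vector about the tool's x, y, z scaled (see below), then the shift along the tool's x, y, z scaled (see below), then the opening, from -1 (shut) to 1 (fully open). A call has 1 to 5 rows; each row is the pose to reach, as a shift and turn from the pose commanded when the call began, along the tool's axes at that moment, turning the shorter way round; what a row does not reach only later rows make up. The controller multiplies each number of a shift by 80 mm and each number of a turn by 180 degrees. A row lasts 1/10 s, in which the tool goes at most 50 mm and 8.59 degrees, less where a joint would pass 70% of its speed; a pose out of reach is approached as far as the arm can. A call with a number of a shift or a turn outside -1 to 1 is refused whole. A call with a gripper value outside its range is refused whole. The fingers move at their own pace and stop on an object; the grip force is fixed at half the most. Time passes only in rows, so rows that repeat a pose let the fingers close. It gives the time, the measured TCP pose, the force, the opening and the grip force at its end, in the units of the state.
- ctrl.get_obs(): the state, without advancing time (a new reading comes with each control period).
- ctrl.get_image(name): name is "scene" or "top"; returns (picture, depth): 420x560x3 uint8, red, green, blue; 420x560 float32, mm along the optical axis (not along the pixel's ray), 0 where there is no reading.
- ctrl.camera_params(name): a dict with "camera_matrix" (3x3 intrinsics, pixels), "k1" (the pictures are not rectified: a ray, as slopes to the right and down, at radius r is drawn at 1 + k1 r^2 times it, then the intrinsics apply), "world_to_cam" (4x4, takes a point from world to camera coordinates). Camera axes: x right, y down, z forward; pixel columns grow to the right and rows downward; lengths in mm; the calibration is good to about 2 mm. A picture is of the moment at which its call begins. camera_params takes no time and is no camera call.
- ctrl.close_job(): hands the job in; it is judged then, once.
The state is a dict: "t": time; "qpos": joint angles; "qvel": joint speeds; "joint_torque": joint torques, N m; "ee_pos": TCP position; "orientation": TCP orientation; "ft_force": force on the tool from outside, world axes, zero at the start; "moment": the same for the moment, N m; "width": finger opening in mm; "grasp_force": force on a finger pad.
Only numpy, scipy, OpenCV 4.12 (cv2) and the standard library are available. Lean on these libraries where they do the work, as an engineer would, in place of code of your own. Each camera call takes 0.05 s, during which the arm holds its last target. There are 200 camera calls.

## Working session

There is one attempt and no reset: what is moved stays moved. The work goes in short steps, Python scripts to look and compute and a tool call to move; the robot and the scene stay as the last step left them, time stands still between calls to the robot, and variables do not carry over. Pictures are saved under pics/ and viewed, at most 14 in all, crops included, and the job is handed in when it is done.

Besides the shell and the picture viewer there is one more tool, called after "Request:" by a JSON object that holds its "method" and its "body", one argument or row to a line. arm_command: Moves the arm, as the interface text tells. Shifts and turns lie within -1 to 1; 1 stands for 80 mm of shift or 180 degrees of turn. Its arguments: {"type":"object","properties":{"rows":{"type":"array","items":{"type":"number"}}},"required":["rows"]}

```bash
mkdir -p pics
cat > h.py <<'E'
import numpy as np, cv2
from scipy.spatial.transform import Rotation as R
from workcell import ctrl
def cam(n):
    p=ctrl.camera_params(n); return np.array(p["camera_matrix"]),p["k1"],np.array(p["world_to_cam"])
def undist(n,uv):
    K,k1,W=cam(n); d=np.array([k1,0,0,0,0.])
    return cv2.undistortPoints(np.array(uv,float).reshape(-1,1,2),K,d).reshape(-1,2)
def onplane(n,uv,z):
    K,k1,W=cam(n); xy=undist(n,uv); C=-W[:3,:3].T@W[:3,3]
    d=np.c_[xy,np.ones(len(xy))]@W[:3,:3]
    return C+d*((z-C[2])/d[:,2])[:,None]
def cloud(n,depth):
    K,k1,W=cam(n); h,w=depth.shape; v,u=np.mgrid[:h,:w]
    xy=undist(n,np.c_[u.ravel(),v.ravel()]); z=depth.ravel()[:,None]
    P=(np.c_[xy,np.ones(len(xy))]*z-W[:3,3])@W[:3,:3]
    P[z[:,0]==0]=np.nan
    return P.reshape(h,w,3)
def proj(n,P):
    K,k1,W=cam(n); c=np.atleast_2d(P)@W[:3,:3].T+W[:3,3]
    return cv2.projectPoints(c,np.zeros(3),np.zeros(3),K,np.array([k1,0,0,0,0.]))[0].reshape(-1,2)
E
python3 - <<'E'
from h import *
for n in("scene","top"):
    im,d=ctrl.get_image(n); cv2.imwrite(f"pics/{n}0.png",im[:,:,::-1]); np.save(n+"0.npy",d)
    K,k,W=cam(n);print(n,K[0,0],k,(-W[:3,:3].T@W[:3,3]).round())
o=ctrl.get_obs();print(o)
E
```

```text
scene 402.05168189256324 0.01271211794583603 [1065.  444.  866.]
top 413.2408979201011 0.012431852953115975 [ 354.   45. 1110.]
{'t': 0.1, 'qpos': array([ 1.22499394e+00,  4.23798380e-01,  1.63060223e+00, -1.69026257e-05,
        1.08860746e+00, -1.90080627e-02]), 'qvel': array([ 2.58092392e-06, -2.51078552e-03, -3.67409014e-05,  2.36151786e-03,
        1.79688952e-03,  8.55899807e-04]), 'joint_torque': array([ 3.79467883e-04, -5.45613635e+01, -2.74324214e+01,  6.44343859e-02,
        1.88597903e-02,  1.05040695e-05]), 'ee_pos': array([200.45280655, 591.47784516, 240.96266841]), 'orientation': array([-5.10994524e-01, -3.09951021e+00,  2.19054797e-03]), 'ft_force': array([ 0.3645578 ,  0.28100567, -0.02436387]), 'moment': array([ 0.02429417, -0.04664958,  0.03686841]), 'grasp_force': 0.0, 'width': 88.12413666192802}
```

View pics/scene0.png

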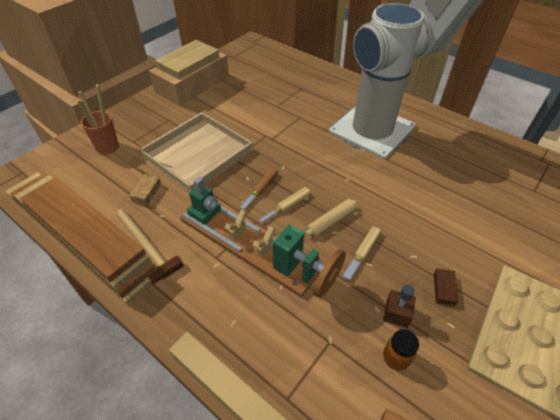

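View pics/top0.png

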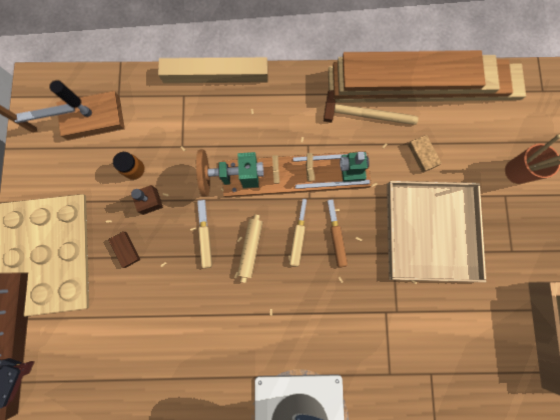

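The top view has +x up and +y left. All three gouges are present, at (204,233), (299,232) and (337,233). The blank is at (250,248), the fixture runs from the wheel at (203,172) to the tailstock at (355,165), the pin is at (140,197) and the tray at (437,232).

Run:
```python
from h import *
d=np.load("top0.npy");P=cloud("top",d);im=cv2.imread("pics/top0.png")
Z=P[:,:,2]
print("bench z",np.nanmedian(Z[300:360,150:250]), "res", np.linalg.norm(P[200,300]-P[200,301]))
def comp(name,u0,u1,v0,v1,zlo,zhi):
    m=np.zeros(Z.shape,bool);m[v0:v1,u0:u1]=(Z[v0:v1,u0:u1]>zlo)&(Z[v0:v1,u0:u1]<zhi)
    q=P[m];
    if len(q)<3: print(name,len(q));return
    (c,s,a)=cv2.minAreaRect(q[:,:2].astype(np.float32))
    _,_,vt=np.linalg.svd(q[:,:2]-q[:,:2].mean(0),full_matrices=False)
    v=vt[0]; 
    print(name,len(q),"rect",np.round(c,1),np.round(s,1),round(a,1),"mean",q.mean(0).round(1),"axis deg",round(np.degrees(np.arctan2(v[1],v[0]))%180,1))
comp("headtop",230,268,145,195,122,138)
comp("bearing",210,235,155,190,100,118)
comp("wheel",185,215,140,205,30,150)
comp("wheeltop",185,215,140,205,138,150)
comp("tailpost",335,375,140,190,140,158)
comp("tailblock",335,375,140,190,100,118)
comp("gA",190,215,195,270,14,30); comp("gAall",190,215,195,270,4,30)
comp("blank",232,268,210,285,25,42)
comp("blankall",232,268,210,285,8,42)
comp("gB",285,310,195,270,14,30);comp("gC",322,350,195,270,14,30)
comp("gBall",285,310,195,270,4,30);comp("gCall",322,350,195,270,4,30)
comp("pinhead",128,152,182,205,95,125)
comp("stand",128,165,180,220,42,56)
comp("tray",385,490,175,290,28,42)
comp("vblocks",268,322,145,190,60,105)
print(Z[150:190:4,230:270:4].round())
```

```text
bench z 0.44756601199205664 res 3.069969463410913
headtop 461 rect [621.5 121.9] [67.7 44.2] 3.4 mean [620.9 121.8 130. ] axis deg 3.0
bearing 137 rect [617.9 184.8] [40.2 21.9] 4.8 mean [617.1 184.  108.8] axis deg 4.4
wheel 572 rect [614.8 224.5] [117.4  37.6] 3.0 mean [608.7 230.5 111.8] axis deg 1.4
wheeltop 130 rect [614.9 236. ] [61.6 13.3] 1.0 mean [613.8 235.8 142.9] axis deg 1.5
tailpost 64 rect [ 636.8 -153.5] [15.7 19.8] 89.4 mean [ 636.3 -153.1  150.5] axis deg 179.5
tailblock 277 rect [ 636.9 -149.8] [44.1 68.6] 3.4 mean [ 633.1 -148.4  108.1] axis deg 79.9
gA 501 rect [468.7 244.9] [179.8  26.9] 6.3 mean [446.6 241.5  20.4] axis deg 6.2
gAall 670 rect [474.9 249.8] [195.8  64.1] 1.0 mean [461.7 243.6  17.7] axis deg 6.2
blank 809 rect [429.  121.9] [ 36. 176.] 78.2 mean [427.1 121.6  33.3] axis deg 168.2
blankall 884 rect [430.6 132.8] [ 58.5 179.5] 78.1 mean [426.4 121.4  32.2] axis deg 168.3
gB 460 rect [467.  -8.] [ 25.9 176.5] 79.6 mean [442.5  -3.3  20.8] axis deg 169.5
gC 473 rect [ 465.1 -106.5] [178.7  26.7] 8.5 mean [ 440.8 -109.6   20.7] axis deg 8.2
gBall 559
[... 352 characters left out ...]
 rect [ 467.5 -368.8] [240.5 259.8] 87.6 mean [ 467.1 -373.5   34.3] axis deg 8.6
vblocks 276 rect [628.8   7.2] [ 73.1 104.1] 2.8 mean [628.7   7.4  76.5] axis deg 92.0
[[ -0.  -1.   3.   4.   1.   1.   3.   1.   4.   1.]
 [ -0.  -1. 132. 132. 128. 131. 131.   3.   3.   0.]
 [ -1.  -0. 132. 131. 131. 131. 132.  17.  20.  21.]
 [ 16.  23. 131. 130. 130. 128. 127.  95.  23.  22.]
 [ 20.  22. 133. 130. 107. 131. 132. 103.  80.  20.]
 [ 92.  94. 129. 131. 132. 131. 131. 101.  99.  22.]
 [ 88.  84. 129. 130. 130. 133. 130.  93.  94.  19.]
 [ 21.  21. 128. 131. 126. 129.  nan  17.  21.  21.]
 [ 20.  18.  23.  93.  93.  87.  84.  21.  20.  20.]
 [ 23.  21.  22.  48.  42.  38.  41.  30.  20.  21.]]
```

```bash
cat >> h.py <<'E'
def Rd(yaw):
    c,s=np.cos(np.radians(yaw)),np.sin(np.radians(yaw))
    return np.array([[c,s,0],[s,-c,0],[0,0,-1.]])
def plan(way,start=None):
    """way: (x,y,z,yaw); prints needed calls (one row each, with repeat count)"""
    o=ctrl.get_obs()
    if start is None: p=np.array(o["ee_pos"]); Q=R.from_rotvec(o["orientation"]).as_matrix()
    else: p=np.array(start[:3],float);Q=Rd(start[3])
    for w in way:
        t=np.array(w[:3],float);T=Rd(w[3])
        ang=np.linalg.norm(R.from_matrix(Q.T@T).as_rotvec())
        d0=Q.T@(t-p); n=int(max(1,np.ceil(abs(d0).max()/80),np.ceil(np.degrees(ang)/40)))
        rv=R.from_matrix(Q.T@T).as_rotvec(); p0=p.copy();Q0=Q.copy()
        for k in range(1,n+1):
            tp=p0+(t-p0)*k/n; TQ=Q0@R.from_rotvec(rv*k/n).as_matrix()
            d=(Q.T@(tp-p)/80).round(3); r=(R.from_matrix(Q.T@TQ).as_rotvec()/np.pi).round(3)
            d=np.clip(d,-1,1)
            reps=int(max(np.ceil(np.linalg.norm(d)*80/48),np.ceil(np.linalg.norm(r)*180/8.5),1))
            print(list(r+0.),list(d+0.),"x",reps)
            p=p+Q@(d*80);Q=Q@R.from_rotvec(r*np.pi).as_matrix()
        print("  ->",p.round(1),"yaw",round(np.degrees(np.arctan2(Q[1,0],Q[0,0])),1))
E
python3 - <<'E'
from h import *
plan([(429,121.9,200,168.2),(429,121.9,50,168.2),(429,121.9,22,168.2)],(200.6,591.9,241.7,161.2))
im=cv2.imread("pics/top0.png")
cv2.imwrite("pics/head.png",cv2.resize(im[140:205,190:380],None,fx=4,fy=4,interpolation=cv2.INTER_CUBIC))
E
```

```text
[np.float64(0.0), np.float64(0.0), np.float64(-0.008)] [np.float64(-0.919), np.float64(-0.928), np.float64(0.104)] x 3
[np.float64(0.0), np.float64(0.0), np.float64(-0.008)] [np.float64(-0.896), np.float64(-0.951), np.float64(0.105)] x 3
[np.float64(0.0), np.float64(0.0), np.float64(-0.007)] [np.float64(-0.871), np.float64(-0.974), np.float64(0.104)] x 3
[np.float64(0.0), np.float64(0.0), np.float64(-0.008)] [np.float64(-0.85), np.float64(-0.992), np.float64(0.104)] x 3
[np.float64(0.0), np.float64(0.0), np.float64(-0.008)] [np.float64(-0.825), np.float64(-1.0), np.float64(0.104)] x 3
  -> [429.3 122.9 200. ] yaw 168.2
[np.float64(0.0), np.float64(0.0), np.float64(0.0)] [np.float64(0.0), np.float64(-0.007), np.float64(0.938)] x 2
[np.float64(0.0), np.float64(0.0), np.float64(0.0)] [np.float64(0.001), np.float64(-0.006), np.float64(0.937)] x 2
  -> [429.  121.9  50. ] yaw 168.2
[np.float64(0.0), np.float64(0.0), np.float64(0.0)] [np.float64(0.0), np.float64(0.0), np.float64(0.35)] x 1
  -> [429.  121.9  22. ] yaw 168.2
```

View pics/head.png

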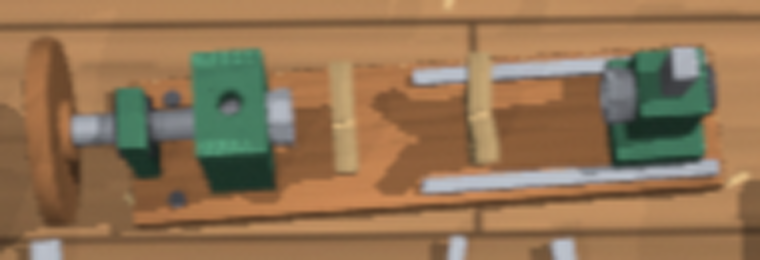

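The crop shows the bore as a dark round at crop (230,101), which is image pixel (247,165). The wheel is at the left and the tailstock post at crop (684,65). Moving to the blank.

Request:
{"method": "arm_command", "body": {
  "rows": [0, 0, -0.008, -0.919, -0.928, 0.104, 1, 0, 0, -0.008, -0.919, -0.928, 0.104, 1, 0, 0, -0.008, -0.919, -0.928, 0.104, 1]
}}

```text
t: 0.4
ee_pos: [247.0, 493.2, 232.1]
orientation: [-0.475, -3.105, 0.008]
ft_force: [-0.8, -0.4, -1.0]
width: 88.1
grasp_force: 0.0
```

Request:
{"method": "arm_command", "body": {
  "rows": [0, 0, -0.008, -0.896, -0.951, 0.105, 1, 0, 0, -0.008, -0.896, -0.951, 0.105, 1, 0, 0, -0.008, -0.896, -0.951, 0.105, 1]
}}

```text
t: 0.7
ee_pos: [292.9, 400.2, 224.2]
orientation: [-0.437, -3.11, 0.005]
ft_force: [0.2, 0.5, -0.1]
width: 87.5
grasp_force: 0.0
```

Request:
{"method": "arm_command", "body": {
  "rows": [0, 0, -0.007, -0.871, -0.974, 0.104, 1, 0, 0, -0.007, -0.871, -0.974, 0.104, 1, 0, 0, -0.007, -0.871, -0.974, 0.104, 1]
}}

```text
t: 1.0
ee_pos: [338.9, 307.2, 216.2]
orientation: [-0.404, -3.115, 0.002]
ft_force: [0.6, 0.5, -0.1]
width: 87.9
grasp_force: 0.0
```

Request:
{"method": "arm_command", "body": {
  "rows": [0, 0, -0.008, -0.85, -0.992, 0.104, 1, 0, 0, -0.008, -0.85, -0.992, 0.104, 1, 0, 0, -0.008, -0.85, -0.992, 0.104, 1]
}}

```text
t: 1.3
ee_pos: [385.4, 213.8, 208.2]
orientation: [0.366, 3.12, -0.001]
ft_force: [0.5, 0.2, 1.5]
width: 88.1
grasp_force: 0.0
```

Request:
{"method": "arm_command", "body": {
  "rows": [0, 0, -0.008, -0.825, -1, 0.104, 1, 0, 0, -0.008, -0.825, -1, 0.104, 1, 0, 0, -0.008, -0.825, -1, 0.104, 1, 0, 0, -0.008, -0.825, -1, 0.104, 1]
}}

```text
t: 1.7
ee_pos: [430.6, 123.5, 200.0]
orientation: [0.324, 3.125, 0.001]
ft_force: [0.2, 0.1, -0.2]
width: 87.7
grasp_force: 0.0
```

Run:
```python
from h import *
plan([(429,121.9,60,168.2),(429,121.9,22,168.2)])
print(onplane("top",[(247.1,164.9)],130))
```

```text
[np.float64(0.0), np.float64(0.0), np.float64(0.0)] [np.float64(0.008), np.float64(-0.013), np.float64(0.875)] x 2
[np.float64(0.0), np.float64(0.0), np.float64(0.0)] [np.float64(0.008), np.float64(-0.012), np.float64(0.875)] x 2
  -> [429.  121.9  60. ] yaw 168.1
[np.float64(0.0), np.float64(0.0), np.float64(0.0)] [np.float64(0.0), np.float64(0.0), np.float64(0.475)] x 1
  -> [429.  121.9  22. ] yaw 168.1
[[622.56436626 119.98961065 130.        ]]
```

Request:
{"method": "arm_command", "body": {
  "rows": [0, 0, 0, 0.008, -0.013, 0.875, 1, 0, 0, 0, 0.008, -0.013, 0.875, 1]
}}

```text
t: 1.9
ee_pos: [427.7, 124.1, 128.2]
orientation: [-0.318, -3.124, 0.0]
ft_force: [-0.1, -0.8, 0.6]
width: 87.9
grasp_force: 0.0
```

Request:
{"method": "arm_command", "body": {
  "rows": [0, 0, 0, 0.008, -0.012, 0.875, 1, 0, 0, 0, 0.008, -0.012, 0.875, 1]
}}

```text
t: 2.1
ee_pos: [426.3, 123.4, 57.3]
orientation: [-0.317, -3.122, 0.001]
ft_force: [0.1, -0.3, -0.2]
width: 87.8
grasp_force: 0.0
```

Request:
{"method": "arm_command", "body": {
  "rows": [0, 0, 0, 0, 0, 0.475, 1, 0, 0, 0, 0, 0, 0.475, 1, 0, 0, 0, 0, 0, 0.475, 1, 0, 0, 0, 0, 0, 0.475, -1, 0, 0, 0, 0, 0, 0.475, -1]
}}

```text
t: 2.6
ee_pos: [428.0, 122.6, 22.2]
orientation: [0.318, 3.125, 0.0]
ft_force: [0.3, -1.1, 0.2]
width: 75.0
grasp_force: 0.0
```

Request:
{"method": "arm_command", "body": {
  "rows": [0, 0, 0, 0, 0, 0, -1, 0, 0, 0, 0, 0, 0, -1, 0, 0, 0, 0, 0, 0, -1, 0, 0, 0, 0, 0, 0, -1, 0, 0, 0, 0, 0, 0, -1]
}}

```text
t: 3.1
ee_pos: [428.2, 121.4, 22.0]
orientation: [-0.321, -3.125, 0.0]
ft_force: [0.4, 0.5, 1.4]
width: 35.4
grasp_force: 30.1
```

Run:
```python
from h import *
plan([(429,122,180,168.2),(629.3,-12.9,180,93.2),(629.3,-12.9,110,93.2),(629.3,-12.9,91,93.2)])
```

```text
[np.float64(0.0), np.float64(0.0), np.float64(0.0)] [np.float64(-0.004), np.float64(0.005), np.float64(-0.987)] x 2
[np.float64(0.0), np.float64(0.0), np.float64(0.0)] [np.float64(-0.004), np.float64(0.004), np.float64(-0.987)] x 2
  -> [429. 122. 180.] yaw 168.3
[np.float64(0.0), np.float64(0.0), np.float64(0.139)] [np.float64(-0.931), np.float64(-0.381), np.float64(0.0)] x 3
[np.float64(0.0), np.float64(0.0), np.float64(0.139)] [np.float64(-1.0), np.float64(0.049), np.float64(0.0)] x 3
[np.float64(0.0), np.float64(0.0), np.float64(0.139)] [np.float64(-0.895), np.float64(0.472), np.float64(-0.001)] x 3
  -> [629.3 -12.9 180. ] yaw 93.2
[np.float64(0.0), np.float64(0.0), np.float64(0.0)] [np.float64(0.0), np.float64(0.0), np.float64(0.875)] x 2
  -> [629.3 -12.9 110. ] yaw 93.2
[np.float64(0.0), np.float64(0.0), np.float64(0.0)] [np.float64(0.0), np.float64(0.0), np.float64(0.238)] x 1
  -> [629.3 -12.9  91. ] yaw 93.2
```

Request:
{"method": "arm_command", "body": {
  "rows": [0, 0, 0, -0.004, 0.005, -0.987, -1, 0, 0, 0, -0.004, 0.005, -0.987, -1, 0, 0, 0, -0.004, 0.005, -0.987, -1]
}}

```text
t: 3.4
ee_pos: [430.7, 122.3, 103.5]
orientation: [0.32, 3.12, 0.003]
ft_force: [-0.6, 0.5, -1.1]
width: 35.9
grasp_force: 30.0
```

Request:
{"method": "arm_command", "body": {
  "rows": [0, 0, 0, -0.004, 0.004, -0.987, -1, 0, 0, 0, -0.004, 0.004, -0.987, -1, 0, 0, 0, -0.004, 0.004, -0.987, -1]
}}

```text
t: 3.7
ee_pos: [430.9, 122.5, 182.1]
orientation: [0.32, 3.12, 0.003]
ft_force: [0.6, 0.6, -1.8]
width: 35.5
grasp_force: 30.0
```

Request:
{"method": "arm_command", "body": {
  "rows": [0, 0, 0.139, -0.931, -0.381, 0, -1, 0, 0, 0.139, -0.931, -0.381, 0, -1, 0, 0, 0.139, -0.931, -0.381, 0, -1, 0, 0, 0.139, -0.931, -0.381, 0, -1]
}}

```text
t: 4.1
ee_pos: [495.1, 76.4, 177.7]
orientation: [-0.993, -2.978, 0.002]
ft_force: [-1.1, -0.1, -2.5]
width: 36.0
grasp_force: 30.0
```

Request:
{"method": "arm_command", "body": {
  "rows": [0, 0, 0.139, -1, 0.049, 0, -1, 0, 0, 0.139, -1, 0.049, 0, -1, 0, 0, 0.139, -1, 0.049, 0, -1, 0, 0, 0.139, -1, 0.049, 0, -1]
}}

```text
t: 4.5
ee_pos: [561.3, 32.3, 178.1]
orientation: [-1.609, -2.696, 0.002]
ft_force: [-0.7, -0.3, -2.0]
width: 35.9
grasp_force: 30.0
```

Request:
{"method": "arm_command", "body": {
  "rows": [0, 0, 0.139, -0.895, 0.472, 0, -1, 0, 0, 0.139, -0.895, 0.472, 0, -1, 0, 0, 0.139, -0.895, 0.472, 0, -1, 0, 0, 0.139, -0.895, 0.472, 0, -1, 0, 0, 0.139, -0.895, 0.472, 0, -1]
}}

```text
t: 5.0
ee_pos: [627.8, -12.0, 178.8]
orientation: [-2.147, -2.29, 0.002]
ft_force: [-0.3, -0.4, -0.8]
width: 35.8
grasp_force: 30.0
```

Run:
```python
from h import *
plan([(629.3,-12.9,110,93.2),(629.3,-12.9,90,93.2)])
im,d=ctrl.get_image("scene");cv2.imwrite("pics/s1.png",cv2.resize(im[120:320,130:400,::-1],None,fx=2.5,fy=2.5))
print(ctrl.get_obs()["width"])
```

```text
[np.float64(-0.001), np.float64(0.0), np.float64(0.003)] [np.float64(-0.013), np.float64(0.02), np.float64(0.86)] x 2
  -> [629.3 -12.9 110. ] yaw 93.2
[np.float64(0.0), np.float64(0.0), np.float64(0.0)] [np.float64(0.0), np.float64(0.0), np.float64(0.25)] x 1
  -> [629.3 -12.9  90. ] yaw 93.2
35.951217813855436
```

View pics/s1.png

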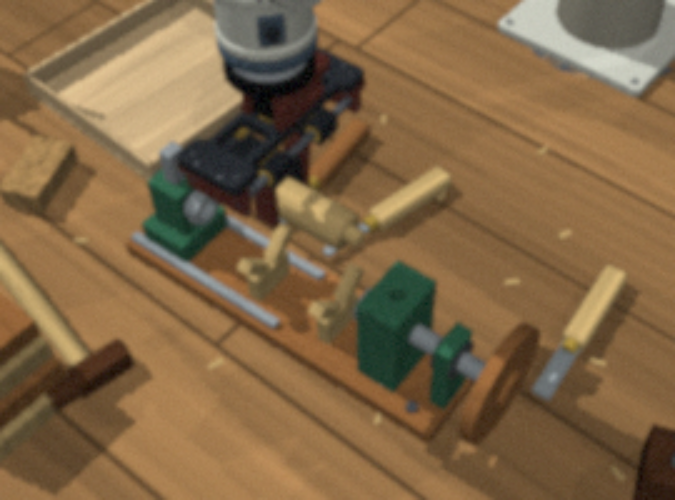

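The blank is held level, parallel to the spindle, over the V-blocks (crop about (315,210)). Lowering it in.

Request:
{"method": "arm_command", "body": {
  "rows": [0, 0, 0.003, -0.013, 0.02, 0.86, -1, 0, 0, 0.003, -0.013, 0.02, 0.86, -1, 0, 0, 0.003, -0.013, 0.02, 0.86, -1, 0, 0, 0.003, -0.013, 0.02, 0.86, -1]
}}

```text
t: 5.45
ee_pos: [630.8, -13.2, 111.4]
orientation: [-2.165, -2.276, 0.0]
ft_force: [0.1, -0.2, -0.5]
width: 35.6
grasp_force: 30.0
```

Request:
{"method": "arm_command", "body": {
  "rows": [0, 0, 0, 0, 0, 0.1, -1, 0, 0, 0, 0, 0, 0.2, -1, 0, 0, 0, 0, 0, 0.25, -1, 0, 0, 0, 0, 0, 0.25, -1, 0, 0, 0, 0, 0, 0.25, -1]
}}

```text
t: 5.95
ee_pos: [631.1, -13.7, 91.2]
orientation: [2.168, 2.273, 0.0]
ft_force: [0.8, -0.0, -1.2]
width: 35.9
grasp_force: 30.0
```

Request:
{"method": "arm_command", "body": {
  "rows": [0, 0, 0, 0, 0, 0, 0.5, 0, 0, 0, 0, 0, 0, 0.5, 0, 0, 0, 0, 0, 0, 0.5, 0, 0, 0, 0, 0, 0, 0.5, 0, 0, 0, 0, 0, 0, 0.5]
}}

```text
t: 6.45
ee_pos: [631.1, -13.7, 91.3]
orientation: [2.168, 2.273, 0.0]
ft_force: [-0.0, 0.6, 0.0]
width: 65.5
grasp_force: 0.0
```

Request:
{"method": "arm_command", "body": {
  "rows": [0, 0, 0, 0, 0, -0.5, 0.5, 0, 0, 0, 0, 0, -1, 0.5, 0, 0, 0, 0, 0, -1, 0.5]
}}

```text
t: 6.75
ee_pos: [634.5, -13.8, 176.7]
orientation: [2.164, 2.268, 0.01]
ft_force: [0.6, -0.2, -0.8]
width: 65.7
grasp_force: 0.0
```

Run:
```python
from h import *
plan([(627,-12.9,200,93.2),(636.8,-153.5,200,93.2),(636.8,-153.5,140,93.2)])
im,d=ctrl.get_image("scene");P=cloud("scene",d)
for n in ("scene","top"):
    im,d=ctrl.get_image(n);P=cloud(n,d)
    r=Rd(3.2)[:2,:2];ex=np.array([.9984,.0558]);ey=np.array([-.0558,.9984]);C=np.array([628.2,7.1])
    q=P[:,:,:2]-C;X=q@ex;Y=q@ey;Z=P[:,:,2]
    m=(abs(X)<20)&(Y>-125)&(Y<77)&(Z>90)&(Z<112)
    print(n,m.sum(),"X",X[m].mean(),np.percentile(X[m],[2,98]),"Y",Y[m].min(),Y[m].max(),"Ztop",np.percentile(Z[m],95))
```

```text
[np.float64(0.003), np.float64(0.0), np.float64(-0.003)] [np.float64(0.015), np.float64(-0.09), np.float64(-0.293)] x 1
  -> [627.  -12.9 200. ] yaw 93.2
[np.float64(0.0), np.float64(0.0), np.float64(0.0)] [np.float64(-0.881), np.float64(0.011), np.float64(0.001)] x 2
[np.float64(0.0), np.float64(0.0), np.float64(0.0)] [np.float64(-0.88), np.float64(0.012), np.float64(0.001)] x 2
  -> [ 636.8 -153.5  200. ] yaw 93.2
[np.float64(0.0), np.float64(0.0), np.float64(0.0)] [np.float64(0.0), np.float64(0.0), np.float64(0.75)] x 2
  -> [ 636.8 -153.5  140. ] yaw 93.2
scene 636 X 5.00844236069356 [-16.18714888  17.84640861] Y -124.96012877842999 76.97691780244318 Ztop 103.40653306514115
top 35 X -0.5450380585177877 [-15.09088465  14.46588928] Y 54.0391397774438 70.79097554812233 Ztop 102.61386568501817
```

The blank is seated with its top at z 103 and its tenon end at y = +71. Next is the tailstock.

Request:
{"method": "arm_command", "body": {
  "rows": [0, 0, 0, 0, 0, -0.25, 0.5]
}}

```text
t: 7.0
ee_pos: [628.2, -13.6, 187.3]
orientation: [-2.165, -2.269, 0.008]
ft_force: [0.1, 0.2, -0.3]
width: 66.3
grasp_force: 0.0
```

Request:
{"method": "arm_command", "body": {
  "rows": [0, 0, 0, -0.88, 0.011, 0, 0.5, 0, 0, 0, -0.88, 0.011, 0, 0.5, 0, 0, 0, -0.88, 0.011, 0, 0.5]
}}

```text
t: 7.3
ee_pos: [634.4, -86.2, 189.3]
orientation: [-2.17, -2.269, 0.003]
ft_force: [-1.0, -0.5, 0.5]
width: 66.0
grasp_force: 0.0
```

Request:
{"method": "arm_command", "body": {
  "rows": [0, 0, 0, -0.88, 0.011, 0, 0.5, 0, 0, 0, -0.88, 0.011, 0, 0.5, 0, 0, 0, -0.88, 0.011, 0, 0.5, 0, 0, 0, -0.88, 0.011, 0, 0.5, 0, 0, 0, -0.88, 0.011, 0, 0.5]
}}

```text
t: 7.8
ee_pos: [639.1, -152.8, 190.5]
orientation: [-2.167, -2.273, 0.0]
ft_force: [-1.3, -0.1, 0.5]
width: 65.7
grasp_force: 0.0
```

Run:
```python
from h import *
print(ctrl.get_obs()["ee_pos"])
plan([(636.8,-153.5,165,93.2),(636.8,-153.5,140,93.2)])
```

```text
[ 639.05803437 -152.83816491  190.51736656]
[np.float64(0.0), np.float64(0.0), np.float64(-0.003)] [np.float64(-0.007), np.float64(-0.028), np.float64(0.319)] x 1
  -> [ 636.8 -153.5  165. ] yaw 93.3
[np.float64(0.0), np.float64(0.0), np.float64(0.0)] [np.float64(0.0), np.float64(0.0), np.float64(0.312)] x 1
  -> [ 636.8 -153.5  140. ] yaw 93.3
```

Request:
{"method": "arm_command", "body": {
  "rows": [0, 0, 0, -0.007, -0.028, 0.32, 0.5, 0, 0, 0, -0.007, -0.028, 0.63, 0.5, 0, 0, 0, -0.007, -0.028, 0.63, 0.5, 0, 0, 0, -0.007, -0.028, 0.63, 0.5, 0, 0, 0, -0.007, -0.028, 0.63, -1]
}}

```text
t: 8.3
ee_pos: [638.1, -154.5, 142.1]
orientation: [2.167, 2.273, 0.002]
ft_force: [0.7, -0.2, -0.1]
width: 61.1
grasp_force: 0.0
```

Request:
{"method": "arm_command", "body": {
  "rows": [0, 0, 0, 0, 0, 0, -1, 0, 0, 0, 0, 0, 0, -1, 0, 0, 0, 0, 0, 0, -1, 0, 0, 0, 0, 0, 0, -1, 0, 0, 0, 0, 0, 0, -1]
}}

```text
t: 8.8
ee_pos: [637.2, -155.0, 140.8]
orientation: [2.169, 2.273, 0.0]
ft_force: [-0.0, 0.0, 0.8]
width: 21.4
grasp_force: 0.0
```

Request:
{"method": "arm_command", "body": {
  "rows": [0, 0, 0, 0.1, 0, 0, -1, 0, 0, 0, 0.2, 0, 0, -1, 0, 0, 0, 0.3, 0, 0, -1, 0, 0, 0, 0.4, 0, 0, -1, 0, 0, 0, 0.5, 0, 0, -1]
}}

```text
t: 9.3
ee_pos: [634.9, -115.9, 140.8]
orientation: [2.167, 2.273, -0.003]
ft_force: [-2.3, -7.1, 1.2]
width: 19.9
grasp_force: 30.0
```

Request:
{"method": "arm_command", "body": {
  "rows": [0, 0, 0, 0.03, 0, 0, -1, 0, 0, 0, 0.06, 0, 0, -1, 0, 0, 0, 0.09, 0, 0, -1, 0, 0, 0, 0.11, 0, 0, -1, 0, 0, 0, 0.13, 0, 0, -1]
}}

```text
t: 9.8
ee_pos: [634.6, -109.4, 140.8]
orientation: [2.163, 2.271, -0.008]
ft_force: [-1.3, -26.8, -1.7]
width: 19.9
grasp_force: 30.0
```

```bash
cat >> h.py <<'E'
ex=np.array([.9984,.0558]);ey=np.array([-.0558,.9984]);C=np.array([628.2,7.1])
def fx(P): q=P[...,:2]-C; return q@ex,q@ey,P[...,2]
E
python3 - <<'E'
from h import *
print(ctrl.get_obs()["ft_force"],fx(ctrl.get_obs()["ee_pos"]))
for n in("top","scene"):
    im,d=ctrl.get_image(n)
    cv2.imwrite(f"pics/t_{n}.png",cv2.resize(im[130:210,180:390,::-1] if n=="top" else im[150:300,170:360,::-1],None,fx=3.5,fy=3.5,interpolation=cv2.INTER_CUBIC))
E
```

```text
[ -1.30271695 -26.79121162  -1.69716559] (np.float64(-0.07995777803460236), np.float64(-116.6259295981345), array(140.84801089))
```

View pics/t_scene.png

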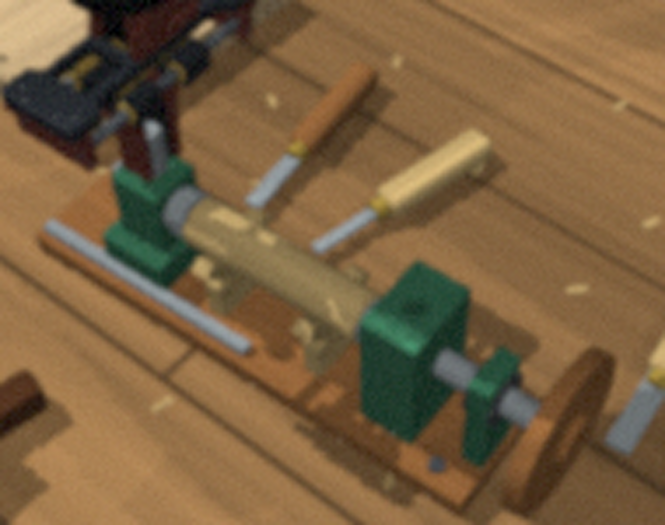

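The blank is in the cradle with both tenons inside cups, and the tail cup at crop (185,210) is up against the blank. I'll measure the position numerically.

Run:
```python
from h import *
for n in("top","scene"):
    im,d=ctrl.get_image(n)
    ys=np.r_[np.arange(-100,-60,3),np.arange(64,96,3)]
    for x in (0,):
        W=np.array([[*(C+x*ex+y*ey),102.] for y in ys]);uv=proj(n,W)
        c=cv2.remap(im,uv[:,0].astype(np.float32).reshape(-1,1),uv[:,1].astype(np.float32).reshape(-1,1),cv2.INTER_LINEAR).reshape(-1,3)
        print(n,[(int(y),*map(int,cc)) for y,cc in zip(ys,c)])
```

```text
top [(-100, 70, 70, 68), (-97, 68, 67, 66), (-94, 100, 98, 96), (-91, 120, 119, 114), (-88, 122, 120, 116), (-85, 117, 116, 111), (-82, 98, 97, 93), (-79, 72, 71, 68), (-76, 86, 79, 69), (-73, 123, 105, 78), (-70, 140, 118, 83), (-67, 141, 119, 83), (-64, 144, 121, 85), (-61, 171, 143, 101), (64, 149, 125, 88), (67, 149, 124, 88), (70, 146, 123, 87), (73, 139, 117, 85), (76, 128, 115, 96), (79, 116, 114, 113), (82, 112, 115, 120), (85, 112, 116, 121), (88, 108, 111, 117), (91, 84, 93, 94), (94, 53, 78, 67)]
scene [(-100, 47, 69, 59), (-97, 75, 88, 85), (-94, 98, 104, 105), (-91, 105, 110, 111), (-88, 107, 115, 116), (-85, 107, 113, 116), (-82, 101, 104, 108), (-79, 93, 94, 90), (-76, 113, 102, 80), (-73, 131, 113, 78), (-70, 138, 119, 79), (-67, 141, 121, 81), (-64, 158, 133, 91), (-61, 181, 155, 103), (64, 141, 120, 79), (67, 142, 121, 81), (70, 137, 116, 78), (73, 126, 109, 74), (76, 104, 100, 79), (79, 75, 92, 78), (82, 48, 85, 67), (85, 40, 82, 62), (88, 43, 85, 62), (91, 47, 90, 67), (94, 51, 96, 73)]
```

View pics/t_top.png

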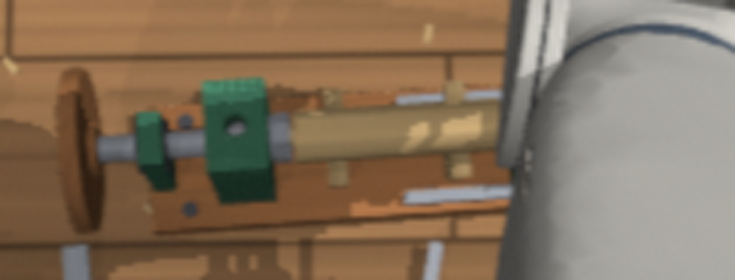

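The blank is centred: its octagon runs from −75 to +76 and the cup mouths are at about ±78. I'll release it, back off up, and refine the bore and pin positions.

Request:
{"method": "arm_command", "body": {
  "rows": [0, 0, 0, 0, 0, 0, 0.2, 0, 0, 0, 0, 0, 0, 0.2, 0, 0, 0, 0, 0, 0, 0.2, 0, 0, 0, 0, 0, 0, 0.2]
}}

```text
t: 10.4
ee_pos: [634.9, -104.0, 140.7]
orientation: [-2.168, -2.273, -0.0]
ft_force: [-0.0, -0.3, 0.5]
width: 48.1
grasp_force: 0.0
```

Request:
{"method": "arm_command", "body": {
  "rows": [0, 0, 0, 0, 0, -0.5, 0.2, 0, 0, 0, 0, 0, -1, 0.2, 0, 0, 0, 0, 0, -1, 0.2]
}}

```text
t: 10.7
ee_pos: [638.2, -104.6, 226.6]
orientation: [2.162, 2.268, 0.009]
ft_force: [0.5, 0.0, 0.7]
width: 52.6
grasp_force: 0.0
```

Request:
{"method": "arm_command", "body": {
  "rows": [0, 0, 0, 0.1, 0.9, 0, 0.2, 0, 0, 0, 0.1, 0.9, 0, 0.2, 0, 0, 0, 0.1, 0.9, 0, 0.2]
}}

```text
t: 11.0
ee_pos: [708.4, -92.1, 219.9]
orientation: [2.166, 2.274, 0.001]
ft_force: [-0.3, -0.1, -0.1]
width: 52.9
grasp_force: 0.0
```

Request:
{"method": "arm_command", "body": {
  "rows": [0, 0, 0, 0.8, 0.9, 0, 0.2, 0, 0, 0, 0.8, 0.9, 0, 0.2, 0, 0, 0, 0.8, 0.9, 0, 0.2]
}}

```text
t: 11.3
ee_pos: [776.9, -21.6, 219.5]
orientation: [-2.164, -2.277, -0.002]
ft_force: [0.0, 0.2, -0.4]
width: 52.7
grasp_force: 0.0
```

Run:
```python
from h import *
print(ctrl.get_obs()["ee_pos"])
for n,N in(("top",6),("scene",6)):
    A=[];D=[]
    for i in range(N):
        im,d=ctrl.get_image(n);A.append(im.astype(float));D.append(d)
    im=np.mean(A,0); np.save("avg_"+n,im)
    u,v=proj(n,[621.8,121.9,130])[0]
    u0,v0=int(round(u))-8,int(round(v))-7
    c=im[v0:v0+15,u0:u0+17].sum(2); print(n,u,v,u0,v0);print(c.astype(int))
    P=cloud(n,np.median(D,0))
    X,Y,Z=fx(P)
    m=(abs(X)<12)&(Y>-175)&(Y<-90)&(Z>140); print("post",m.sum(),X[m].mean(),Y[m].min(),Y[m].max())
    m=(np.hypot(P[...,0]-557.6,P[...,1]-392)<22)&(Z>100)&(Z<120)
    (cc,r)=cv2.minEnclosingCircle(P[m][:,:2].astype(np.float32));print("pin",m.sum(),P[m].mean(0),cc,r)
    m=(abs(X)<14)&(abs(Y)<70)&(Z>98)&(Z<112);print("blank top",X[m].mean(),np.percentile(Z[m],[10,50,90]))
```

```text
[776.94033088 -21.58678347 219.52241708]
top 246.31837570438296 165.21079470472245 238 158
[[239 223 222 221 223 225 227 229 228 226 226 225 224 222 223 226 224]
 [232 223 221 221 223 226 227 228 229 228 228 228 226 225 225 224 223]
 [241 226 225 224 224 225 225 226 227 229 228 229 228 224 225 226 223]
 [242 228 226 225 222 222 224 222 220 220 221 226 227 225 223 222 221]
 [246 227 225 223 212 213 219 206 186 170 175 201 222 225 223 223 221]
 [253 228 225 224 222 219 205 168 124 102 116 151 196 220 223 224 224]
 [249 229 226 224 223 215 177 119  97 107 115 121 161 203 221 221 222]
 [245 228 226 226 224 213 165 126 159 198 209 172 166 204 222 223 223]
 [226 227 227 227 224 207 166 189 241 261 257 220 199 215 224 224 225]
 [239 230 228 227 225 219 210 243 279 288 280 239 217 225 226 224 225]
 [258 232 226 226 225 225 222 228 251 249 226 214 221 226 225 226 226]
 [273 232 225 225 224 226 231 231 224 219 222 226 227 226 225 226 225]
 [278 233 226 225 226 225 227 226 226 225 227 228 226 225 225 226 225]
 [267 231 225 226 226 226 226 227 226 226 225 227 225 224 226 226 226]
 [257 231 226 2
[... 961 characters left out ...]
181 233 241 244 250 250 254]
 [242 250 250 241 216 170 152 140 145 171 202 235 246 251 245 245 237]
 [242 248 254 247 236 217 212 203 206 215 228 246 247 247 250 242 217]
 [241 245 243 244 248 246 243 240 243 241 239 246 251 252 245 222 179]
 [247 245 249 247 252 247 246 243 245 251 249 244 248 239 223 178 138]
 [260 255 248 249 253 246 247 244 248 244 248 245 242 234 188 141 111]
 [267 258 265 259 247 250 245 242 244 246 248 245 228 194 149 116 111]]
post 24 -3.1295982219744034 -139.59980315818723 -110.81138463516544
pin 134 [563.44362165 393.64266818 110.01449175] (561.3204345703125, 393.2203063964844) 12.792566299438477
blank top 1.3748593332545156 [ 99.10808908 101.20611526 102.2540291 ]
```

Run:
```python
from h import *
for n,uv,u0,v0 in(("top",None,238,158),("scene",None,281,230)):
    im=np.load(f"avg_{n}.npy").sum(2)
    c=im[v0+2:v0+12,u0+2:u0+14]; w=np.clip(abs(c-np.median(c[[0,-1]]))-12,0,40)
    v,u=np.mgrid[v0+2:v0+12,u0+2:u0+14]; uv=((u*w).sum()/w.sum(),(v*w).sum()/w.sum())
    B=onplane(n,[uv],130);print(n,uv,B,fx(B[0]))
    # headstock top by green brightness/depth: corners from top-face mask
    a=np.load(f"avg_{n}.npy");
    m=np.zeros(a.shape[:2],np.uint8)
    s=a.sum(2);U,V=(246,165) if n=="top" else (289,237)
    m[V-25:V+25,U-25:U+25]=((abs(s-c.max()*0-(226 if n=="top" else 246))<22)&(a[...,1]>a[...,0]*1.35))[V-25:V+25,U-25:U+25]
    m=cv2.morphologyEx(m,cv2.MORPH_CLOSE,np.ones((9,9)));m=cv2.morphologyEx(m,cv2.MORPH_OPEN,np.ones((3,3)))
    v,u=np.nonzero(m);Q=onplane(n,np.c_[u,v],130)[:,:2].astype(np.float32)
    print("face",cv2.minAreaRect(Q))
```

```text
top (np.float64(246.93154633232453), np.float64(164.44228274967574)) [[623.72761233 120.40396384 130.        ]] (np.float64(1.8571293321044369), np.float64(113.37223672760781), array(130.))
face ((619.699951171875, 141.077880859375), (60.606544494628906, 85.3143081665039), 0.7787723541259766)
scene (np.float64(287.860858114781), np.float64(237.16119828815977)) [[624.13827602 119.69958684 130.        ]] (np.float64(2.2278317218404036), np.float64(112.64607170201366), array(130.))
face ((625.1091918945312, 148.38839721679688), (96.74882507324219, 58.90154266357422), 89.94456481933594)
```

Run:
```python
from h import *
plan([(558,393,200,3.2),(558,393,135,3.2)])
```

```text
[np.float64(0.0), np.float64(0.0), np.float64(0.083)] [np.float64(0.894), np.float64(-0.411), np.float64(0.044)] x 2
[np.float64(0.0), np.float64(0.0), np.float64(0.083)] [np.float64(0.757), np.float64(-0.628), np.float64(0.043)] x 2
[np.float64(0.0), np.float64(0.0), np.float64(0.083)] [np.float64(0.57), np.float64(-0.802), np.float64(0.044)] x 2
[np.float64(0.0), np.float64(0.0), np.float64(0.082)] [np.float64(0.344), np.float64(-0.921), np.float64(0.043)] x 2
[np.float64(0.0), np.float64(0.0), np.float64(0.083)] [np.float64(0.098), np.float64(-0.979), np.float64(0.044)] x 2
[np.float64(0.0), np.float64(0.0), np.float64(0.083)] [np.float64(-0.158), np.float64(-0.971), np.float64(0.043)] x 2
  -> [558. 393. 200.] yaw 3.2
[np.float64(0.0), np.float64(0.0), np.float64(0.0)] [np.float64(0.0), np.float64(0.0), np.float64(0.813)] x 2
  -> [558. 393. 135.] yaw 3.2
```

Request:
{"method": "arm_command", "body": {
  "rows": [0, 0, 0.083, 0.894, -0.411, 0.044, 0.3, 0, 0, 0.083, 0.894, -0.411, 0.044, 0.3, 0, 0, 0.083, 0.894, -0.411, 0.044, 0.3]
}}

```text
t: 12.2
ee_pos: [737.4, 47.2, 217.1]
orientation: [-2.444, -1.972, 0.001]
ft_force: [0.1, 0.5, 0.1]
width: 57.1
grasp_force: 0.0
```

Request:
{"method": "arm_command", "body": {
  "rows": [0, 0, 0.083, 0.757, -0.628, 0.043, 0.3, 0, 0, 0.083, 0.757, -0.628, 0.043, 0.3, 0, 0, 0.083, 0.757, -0.628, 0.043, 0.3]
}}

```text
t: 12.5
ee_pos: [701.6, 116.3, 213.8]
orientation: [-2.679, -1.64, 0.001]
ft_force: [-0.0, -0.1, 0.3]
width: 57.0
grasp_force: 0.0
```

Request:
{"method": "arm_command", "body": {
  "rows": [0, 0, 0.083, 0.57, -0.802, 0.044, 0.3, 0, 0, 0.083, 0.57, -0.802, 0.044, 0.3, 0, 0, 0.083, 0.57, -0.802, 0.044, 0.3]
}}

```text
t: 12.8
ee_pos: [666.0, 185.4, 210.3]
orientation: [-2.869, -1.279, 0.0]
ft_force: [0.7, -0.1, 0.5]
width: 57.0
grasp_force: 0.0
```

Request:
{"method": "arm_command", "body": {
  "rows": [0, 0, 0.082, 0.344, -0.921, 0.043, 0.3, 0, 0, 0.082, 0.344, -0.921, 0.043, 0.3, 0, 0, 0.082, 0.344, -0.921, 0.043, 0.3]
}}

```text
t: 13.1
ee_pos: [630.3, 254.8, 206.9]
orientation: [-3.01, -0.901, -0.0]
ft_force: [0.4, -0.1, -0.0]
width: 57.0
grasp_force: 0.0
```

Request:
{"method": "arm_command", "body": {
  "rows": [0, 0, 0.083, 0.098, -0.979, 0.044, 0.3, 0, 0, 0.083, 0.098, -0.979, 0.044, 0.3, 0, 0, 0.083, 0.098, -0.979, 0.044, 0.3]
}}

```text
t: 13.4
ee_pos: [594.4, 324.4, 203.3]
orientation: [-3.101, -0.502, -0.001]
ft_force: [0.4, -0.7, -0.4]
width: 56.9
grasp_force: 0.0
```

Request:
{"method": "arm_command", "body": {
  "rows": [0, 0, 0.083, -0.158, -0.971, 0.043, 0.3, 0, 0, 0.083, -0.158, -0.971, 0.043, 0.3, 0, 0, 0.083, -0.158, -0.971, 0.043, 0.3, 0, 0, 0.083, -0.158, -0.971, 0.043, 0.3, 0, 0, 0.083, -0.158, -0.971, 0.043, 0.3]
}}

```text
t: 13.9
ee_pos: [559.6, 391.3, 199.9]
orientation: [3.14, 0.091, 0.001]
ft_force: [-0.2, 0.8, -0.0]
width: 57.1
grasp_force: 0.0
```

Run:
```python
from h import *
print(ctrl.get_obs()["ee_pos"],ctrl.get_obs()["qpos"])
plan([(558,393,130,3.2),(558,393,105,3.2)])
```

```text
[559.5564335  391.34704868 199.94268516] [ 5.93186183e-01  5.51459113e-01  1.52179561e+00 -8.02710596e-04
  1.06813356e+00  2.10615517e+00]
[np.float64(0.0), np.float64(0.0), np.float64(0.001)] [np.float64(-0.019), np.float64(-0.022), np.float64(0.874)] x 2
  -> [558. 393. 130.] yaw 3.2
[np.float64(0.0), np.float64(0.0), np.float64(0.0)] [np.float64(0.0), np.float64(0.0), np.float64(0.313)] x 1
  -> [558. 393. 105.] yaw 3.2
```

Request:
{"method": "arm_command", "body": {
  "rows": [0, 0, 0, -0.019, -0.022, 0.5, 0.3, 0, 0, 0, -0.019, -0.022, 0.875, 0.3, 0, 0, 0, -0.019, -0.022, 0.875, 0.3, 0, 0, 0, -0.019, -0.022, 0.875, 0.3]
}}

```text
t: 14.3
ee_pos: [557.2, 393.8, 130.0]
orientation: [3.14, 0.088, -0.001]
ft_force: [0.2, -0.4, 0.5]
width: 57.1
grasp_force: 0.0
```

Request:
{"method": "arm_command", "body": {
  "rows": [0, 0, 0, 0, 0, 0.15, 0.3, 0, 0, 0, 0, 0, 0.313, 0.3, 0, 0, 0, 0, 0, 0.313, 0.3, 0, 0, 0, 0, 0, 0.313, -1, 0, 0, 0, 0, 0, 0.313, -1]
}}

```text
t: 14.8
ee_pos: [556.5, 395.3, 105.2]
orientation: [-3.14, -0.089, -0.001]
ft_force: [0.6, -0.2, -0.9]
width: 44.6
grasp_force: 0.0
```

Request:
{"method": "arm_command", "body": {
  "rows": [0, 0, 0, 0, 0, 0, -1, 0, 0, 0, 0, 0, 0, -1, 0, 0, 0, 0, 0, 0, -1, 0, 0, 0, 0, 0, 0, -1, 0, 0, 0, 0, 0, 0, -1]
}}

```text
t: 15.3
ee_pos: [556.5, 395.2, 105.1]
orientation: [-3.14, -0.089, -0.001]
ft_force: [-0.5, 0.9, 2.5]
width: 25.5
grasp_force: 30.0
```

Run:
```python
from h import *
print(ctrl.get_obs()["ee_pos"])
plan([(558,393,245,3.2),(622.4,120.8,245,3.2)])
```

```text
[556.50472999 395.21182974 105.12153802]
[np.float64(0.0), np.float64(0.0), np.float64(0.0)] [np.float64(0.009), np.float64(0.014), np.float64(-0.874)] x 2
[np.float64(0.0), np.float64(0.0), np.float64(0.0)] [np.float64(0.009), np.float64(0.014), np.float64(-0.874)] x 2
  -> [558. 393. 245.] yaw 3.2
[np.float64(0.0), np.float64(0.0), np.float64(0.0)] [np.float64(0.153), np.float64(0.861), np.float64(0.0)] x 2
[np.float64(0.0), np.float64(0.0), np.float64(0.0)] [np.float64(0.153), np.float64(0.86), np.float64(-0.001)] x 2
[np.float64(0.0), np.float64(0.0), np.float64(0.0)] [np.float64(0.153), np.float64(0.861), np.float64(0.0)] x 2
[np.float64(0.0), np.float64(0.0), np.float64(0.0)] [np.float64(0.153), np.float64(0.86), np.float64(-0.001)] x 2
  -> [622.4 120.8 245. ] yaw 3.2
```

Request:
{"method": "arm_command", "body": {
  "rows": [0, 0, 0, 0, 0, -0.5, -1, 0, 0, 0, 0, 0, -1, -1, 0, 0, 0, 0, 0, -1, -1]
}}

```text
t: 15.6
ee_pos: [559.1, 396.8, 190.7]
orientation: [-3.135, -0.089, -0.012]
ft_force: [0.4, -0.2, -0.6]
width: 25.4
grasp_force: 30.0
```

Request:
{"method": "arm_command", "body": {
  "rows": [0, 0, 0, 0, 0, -0.5, -1, 0, 0, 0, 0, 0, -1, -1, 0, 0, 0, 0, 0, -1, -1]
}}

```text
t: 15.9
ee_pos: [558.6, 396.5, 270.4]
orientation: [-3.135, -0.089, -0.012]
ft_force: [-0.2, -0.2, -0.0]
width: 25.3
grasp_force: 30.0
```

Request:
{"method": "arm_command", "body": {
  "rows": [0, 0, 0, 0.153, 0.861, -0.1, -1, 0, 0, 0, 0.153, 0.861, -0.1, -1, 0, 0, 0, 0.153, 0.861, -0.1, -1]
}}

```text
t: 16.2
ee_pos: [572.7, 324.2, 271.9]
orientation: [3.139, 0.084, -0.002]
ft_force: [0.5, 0.5, -0.7]
width: 25.4
grasp_force: 30.0
```

Request:
{"method": "arm_command", "body": {
  "rows": [0, 0, 0, 0.153, 0.861, 0, -1, 0, 0, 0, 0.153, 0.861, 0, -1, 0, 0, 0, 0.153, 0.861, 0, -1]
}}

```text
t: 16.5
ee_pos: [588.6, 257.0, 271.6]
orientation: [3.14, 0.084, -0.003]
ft_force: [1.0, -0.3, -0.6]
width: 25.5
grasp_force: 30.0
```

Request:
{"method": "arm_command", "body": {
  "rows": [0, 0, 0, 0.153, 0.861, 0, -1, 0, 0, 0, 0.153, 0.861, 0, -1, 0, 0, 0, 0.153, 0.861, 0, -1]
}}

```text
t: 16.8
ee_pos: [604.8, 189.8, 272.0]
orientation: [3.14, 0.085, -0.002]
ft_force: [-0.1, 0.4, -1.1]
width: 25.2
grasp_force: 30.0
```

Request:
{"method": "arm_command", "body": {
  "rows": [0, 0, 0, 0.153, 0.861, 0, -1, 0, 0, 0, 0.153, 0.861, 0, -1, 0, 0, 0, 0.153, 0.861, 0, -1, 0, 0, 0, 0.153, 0.861, 0, -1, 0, 0, 0, 0.153, 0.861, 0, -1]
}}

```text
t: 17.3
ee_pos: [620.5, 124.5, 272.5]
orientation: [-3.14, -0.091, 0.001]
ft_force: [0.6, 0.2, -0.2]
width: 25.4
grasp_force: 30.0
```

Request:
{"method": "arm_command", "body": {
  "rows": [0, 0, 0, 0, 0, 0, -1, 0, 0, 0, 0, 0, 0, -1, 0, 0, 0, 0, 0, 0, -1]
}}

```text
t: 17.6
ee_pos: [620.6, 123.3, 272.8]
orientation: [-3.14, -0.09, 0.0]
ft_force: [-1.0, -0.0, -0.4]
width: 25.6
grasp_force: 30.0
```

Run:
```python
from h import *
o=ctrl.get_obs();print(o["ee_pos"],o["width"])
ims=[]
for n in("top","scene"):
    im,d=ctrl.get_image(n);u,v=proj(n,[622.4,120.8,150])[0].astype(int)
    ims.append(cv2.resize(im[v-40:v+35,u-45:u+45,::-1],None,fx=4.4,fy=4.4,interpolation=cv2.INTER_CUBIC));print(n,u-45,v-40)
cv2.imwrite("pics/pinbore.png",np.hstack(ims))
```

```text
[620.61552824 123.32443045 272.78597088] 25.553841168553475
top 201 122
scene 243 191
```

View pics/pinbore.png

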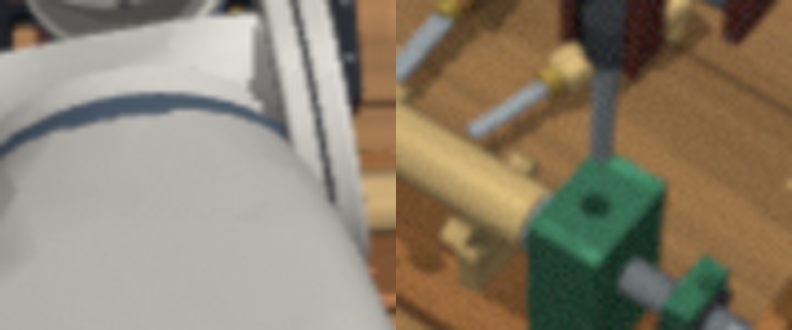

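The right half (scene view) shows the pin in the gripper, tip near crop (599,158), with the bore at (596,205). The top camera is blocked by the arm.

Run:
```python
from h import *
p=ctrl.get_obs()["ee_pos"]
for z in(172.8,190,210,250): print(z,proj("scene",[p[0],p[1],z])[0])
for q in((622.4,120.8,130),(623.2,119.9,130),(624,119.8,130),(621.8,121.9,130)): print(q,proj("scene",q)[0])
im=np.mean([ctrl.get_image("scene")[0].astype(float) for _ in range(3)],0)
for v in range(206,232,2): print(v,im[v,280:298].astype(int).tolist() if 0 else (im[v,278:300,1]-0).astype(int))
```

```text
172.8 [290.42239174 225.28785142]
190 [290.63880869 220.35691932]
210 [290.89879603 214.43476654]
250 [291.44761013 201.9389266 ]
(622.4, 120.8, 130) [288.71292655 236.93065923]
(623.2, 119.9, 130) [288.18471809 236.94869655]
(624, 119.8, 130) [287.93312299 237.14573359]
(621.8, 121.9, 130) [289.256264   237.01218946]
206 [143 151 164 174 179 180 170 152 127  90  63  52  55  50  52  49  42  32
  29  27  33  53]
208 [140 131 129 136 145 139 122 109 100  89  85  83  80  80  72  70  61  48
  40  51  63  81]
210 [108  98  90  89  97  99  91  83  80  84  90  86  85  83  74  68  69  70
  79  87  91  97]
212 [ 81  73  70  72  77  81  77  79  78  84  88  90  85  78  76  80  87  93
 102 100 100 100]
214 [ 77  75  76  77  78  78  75  81  86  90  90  91  83  82  83  95 102 101
 100 100 100 101]
216 [ 75  79  91  93  94 100 101 107 107 102  93  85  85  78  88 101 105 105
 104 101 102 100]
218 [103 105 111 113 113 113 115 116 111 102  90  88  84  83  92 109 111 111
 109 107 106 103]
220 [112 115 114 114 116 113 113 112 108  99  90  84  82  83  96 110 112 110
 112 110 112 108]
222 [107 110 112 110 113 117 116 114 111  99  89  85  81  84  95 113 116 114
 115 114 113 112]
224 [107 104 110 106 110 110 113 111 107  96  86  84  83  82  98 111 112 113
 114 117 116 112]
226 [111 110 106 106 105 105 107 110 107  98  89  86  85  96 113 119 117 113
 116 114 114 116]
228 [113 114 113 112 110 107 109 107 108 110 107 103 108 120 137 143 144 138
 131 126 121 115]
230 [111 111 112 116 114 110 109 111 109 109 108 107 108 110 110 119 131 136
 138 141 142 137]
```

Request:
{"method": "arm_command", "body": {
  "rows": [0, 0, 0, 0.016, 0.024, 0.25, -1, 0, 0, 0, 0.016, 0.024, 0.45, -1, 0, 0, 0, 0.016, 0.024, 0.45, -1, 0, 0, 0, 0.016, 0.024, 0.45, -1, 0, 0, 0, 0.016, 0.024, 0.45, -1]
}}

```text
t: 18.35
ee_pos: [622.7, 120.9, 237.8]
orientation: [-3.14, -0.089, -0.002]
ft_force: [0.5, -0.3, -0.2]
width: 25.2
grasp_force: 30.0
```

Request:
{"method": "arm_command", "body": {
  "rows": [0, 0, 0, 0, 0, 0, -1, 0, 0, 0, 0, 0, 0.03, -1, 0, 0, 0, 0, 0, 0.06, -1, 0, 0, 0, 0, 0, 0.1, -1, 0, 0, 0, 0, 0, 0.14, -1]
}}

```text
t: 18.85
ee_pos: [622.0, 120.8, 225.7]
orientation: [3.14, 0.089, -0.001]
ft_force: [-2.4, -0.4, 0.6]
width: 25.3
grasp_force: 30.0
```

Run:
```python
from h import *
o=ctrl.get_obs();print(o["ee_pos"],o["width"],o["ft_force"])
im,d=ctrl.get_image("scene");cv2.imwrite("pics/pb2.png",cv2.resize(im[180:260,243:333,::-1],None,fx=5,fy=5,interpolation=cv2.INTER_CUBIC))
```

```text
[622.01038653 120.82305653 225.68900092] 25.279980835501703 [-2.44998752 -0.44864266  0.55846717]
```

View pics/pb2.png

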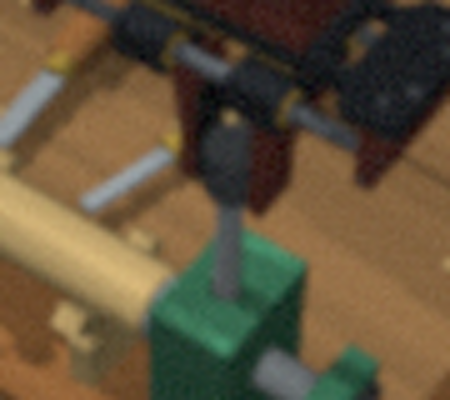

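The pin tip has entered the bore at crop (228,293). Continuing down slowly.

Request:
{"method": "arm_command", "body": {
  "rows": [0, 0, 0, 0, 0, 0.04, -1, 0, 0, 0, 0, 0, 0.08, -1, 0, 0, 0, 0, 0, 0.12, -1, 0, 0, 0, 0, 0, 0.16, -1, 0, 0, 0, 0, 0, 0.16, -1]
}}

```text
t: 19.4
ee_pos: [621.6, 120.7, 211.9]
orientation: [3.14, 0.089, -0.002]
ft_force: [-2.8, -0.2, -1.8]
width: 25.5
grasp_force: 30.0
```

Request:
{"method": "arm_command", "body": {
  "rows": [0, 0, 0, 0, 0, 0.02, -1, 0, 0, 0, 0, 0, 0.04, -1, 0, 0, 0, 0, 0, 0.06, -1, 0, 0, 0, 0, 0, 0.06, -1]
}}

```text
t: 19.8
ee_pos: [622.0, 120.7, 207.8]
orientation: [3.14, 0.089, -0.0]
ft_force: [-3.4, -0.5, -0.4]
width: 25.2
grasp_force: 30.0
```

Request:
{"method": "arm_command", "body": {
  "rows": [0, 0, 0, 0, 0, 0, 0, 0, 0, 0, 0, 0, 0, 0, 0, 0, 0, 0, 0, 0, 0, 0, 0, 0, 0, 0, 0, 0]
}}

```text
t: 20.2
ee_pos: [622.6, 120.9, 208.2]
orientation: [-3.14, -0.089, -0.002]
ft_force: [-0.2, 0.1, 0.5]
width: 43.7
grasp_force: 0.0
```

Request:
{"method": "arm_command", "body": {
  "rows": [0, 0, 0, 0, 0, -0.5, 0, 0, 0, 0, 0, 0, -1, 0, 0, 0, 0, 0, 0, -1, 0]
}}

```text
t: 20.5
ee_pos: [625.4, 121.4, 294.2]
orientation: [-3.139, -0.089, -0.017]
ft_force: [0.4, 0.5, 1.0]
width: 44.3
grasp_force: 0.0
```

Request:
{"method": "arm_command", "body": {
  "rows": [0, 0, 0, -0.4, -1, 0, 0, 0, 0, 0, -0.4, -1, 0, 0, 0, 0, 0, -0.4, -1, 0, 0, 0, 0, 0, -0.4, -1, 0, 0]
}}

```text
t: 20.9
ee_pos: [585.4, 199.4, 287.6]
orientation: [3.14, 0.092, -0.0]
ft_force: [-1.5, 0.0, -0.5]
width: 43.7
grasp_force: 0.0
```

Request:
{"method": "arm_command", "body": {
  "rows": [0, 0, 0, -0.2, -0.4, 0, 0, 0, 0, 0, -0.2, -0.4, 0, 0, 0, 0, 0, -0.2, -0.4, 0, 0, 0, 0, 0, -0.2, -0.4, 0, 0]
}}

```text
t: 21.3
ee_pos: [568.5, 228.8, 287.8]
orientation: [3.14, 0.087, 0.0]
ft_force: [0.9, 0.6, 0.2]
width: 44.0
grasp_force: 0.0
```

```bash
cat >> h.py <<'E'
def pinz():
    for n in("top","scene"):
        im,d=ctrl.get_image(n);P=cloud(n,d);X,Y,Z=fx(P)
        m=(abs(X)<16)&(abs(Y-115)<16)&(Z>134)&(Z<230);q=np.c_[X[m],Y[m],Z[m]]
        if m.sum():
            t=np.percentile(q[:,2],92);h=q[q[:,2]>t-12];print(n,m.sum(),"pin top z",t.round(1),"xy",h.mean(0)[:2].round(1),"minz",q[:,2].min().round())
        else: print(n,"no pin pts")
E
python3 - <<'E'
from h import *
o=ctrl.get_obs();print(o["ee_pos"],o["width"]);pinz()
# start of wheel grasp: angle a from top (towards -x), TCP radius 48
c=C+230*ey
for a in(-40,40):
    w=c+48*np.sin(np.radians(a))*ex; z=85+48*np.cos(np.radians(a)); print(a,w,z)
w=c+30*ex
plan([(*w,200,3.2),(*w,85+np.sqrt(48**2-900),3.2)])
E
```

```text
[568.5382776  228.84936828 287.8059099 ] 43.989437291577815
top 156 pin top z 215.1 xy [  2.8 115.3] minz 135.0
scene 221 pin top z 213.2 xy [  6.2 115.5] minz 135.0
-40 [584.56156082 235.01035767] 121.77013326971095
40 [646.17043918 238.45364233] 121.77013326971095
[np.float64(0.0), np.float64(0.0), np.float64(0.0)] [np.float64(0.483), np.float64(-0.033), np.float64(0.549)] x 2
[np.float64(0.0), np.float64(0.0), np.float64(0.0)] [np.float64(0.482), np.float64(-0.033), np.float64(0.55)] x 2
  -> [645.3 238.4 200. ] yaw 3.2
[np.float64(0.0), np.float64(0.0), np.float64(0.0)] [np.float64(0.0), np.float64(0.0), np.float64(0.969)] x 2
  -> [645.3 238.4 122.5] yaw 3.2
```

The pin stands on the spindle, with its head top at about z 214. Next, pinch the wheel rim on its +x side.

Request:
{"method": "arm_command", "body": {
  "rows": [0, 0, 0, 0.5, -0.05, 0.45, -0.2, 0, 0, 0, 0.5, -0.05, 0.45, -0.2, 0, 0, 0, 0.5, -0.05, 0.45, -0.2]
}}

```text
t: 21.7
ee_pos: [607.6, 235.3, 250.2]
orientation: [3.139, 0.087, -0.005]
ft_force: [-0.1, -0.6, -0.7]
width: 35.4
grasp_force: 0.0
```

Request:
{"method": "arm_command", "body": {
  "rows": [0, 0, 0, 0.5, -0.05, 0.5, -0.2, 0, 0, 0, 0.5, -0.05, 0.5, -0.2, 0, 0, 0, 0.5, -0.05, 0.5, -0.2, 0, 0, 0, 0.5, -0.05, 0.5, -0.2, 0, 0, 0, 0.5, -0.05, 0.5, -0.2]
}}

```text
t: 22.2
ee_pos: [647.2, 242.6, 214.1]
orientation: [-3.14, -0.089, -0.003]
ft_force: [0.5, 0.4, 0.9]
width: 34.9
grasp_force: 0.0
```

Run:
```python
from h import *
o=ctrl.get_obs();print(o["ee_pos"],o["width"],fx(o["ee_pos"]))
im,d=ctrl.get_image("scene");P=cloud("scene",d);X,Y,Z=fx(P)
m=(X<70)&(X>5)&(Y>215)&(Y<245)&(Z>60)&(Z<148);print("wheel Y",np.percentile(Y[m],[3,20,50,80,97]))
im,d=ctrl.get_image("top");P=cloud("top",d);X,Y,Z=fx(P)
m=(abs(X)<45)&(Y>210)&(Y<255)&(Z>120)&(Z<148);print("wheel Y top",m.sum(),np.percentile(Y[m],[3,20,50,80,97]) if m.sum() else 0)
c=C+230*ey+34*ex
plan([(*c,119,3.2)])
```

```text
[647.16989798 242.55606122 214.12417762] 34.8879460847963 (np.float64(32.077994354695484), np.float64(234.02081121971446), array(214.12417762))
wheel Y [221.79727496 225.87958813 233.03824092 234.71892187 239.95756683]
wheel Y top 0 0
[np.float64(0.0), np.float64(0.0), np.float64(0.0)] [np.float64(0.01), np.float64(0.026), np.float64(0.593)] x 1
[np.float64(0.0), np.float64(-0.001), np.float64(0.0)] [np.float64(0.011), np.float64(0.026), np.float64(0.592)] x 1
  -> [649.3 238.6 119. ] yaw 3.2
```

Request:
{"method": "arm_command", "body": {
  "rows": [0, 0, 0, 0.01, 0.05, 0.4, -0.2, 0, 0, 0, 0.01, 0.05, 0.593, -0.2, 0, 0, 0, 0.01, 0.05, 0.593, -0.2, 0, 0, 0, 0.01, 0.05, 0.593, -0.2]
}}

```text
t: 22.7
ee_pos: [648.3, 238.7, 164.8]
orientation: [3.14, 0.089, -0.001]
ft_force: [1.5, -0.4, 0.1]
width: 35.2
grasp_force: 0.0
```

Request:
{"method": "arm_command", "body": {
  "rows": [0, 0, 0, 0.01, 0, 0.2, -0.2, 0, 0, 0, 0.01, 0, 0.4, -0.2, 0, 0, 0, 0.01, 0, 0.593, -0.2, 0, 0, 0, 0.01, 0, 0.593, -0.2, 0, 0, 0, 0.01, 0, 0.593, -0.2]
}}

```text
t: 23.2
ee_pos: [648.7, 238.4, 116.1]
orientation: [3.14, 0.089, -0.002]
ft_force: [0.5, 0.0, 0.1]
width: 35.2
grasp_force: 0.0
```

Request:
{"method": "arm_command", "body": {
  "rows": [0, 0, 0, 0, 0, 0, -1, 0, 0, 0, 0, 0, 0, -1, 0, 0, 0, 0, 0, 0, -1, 0, 0, 0, 0, 0, 0, -1]
}}

```text
t: 23.6
ee_pos: [649.7, 236.1, 117.8]
orientation: [3.137, 0.089, 0.001]
ft_force: [1.5, -11.1, 1.4]
width: 13.7
grasp_force: 30.0
```

Run:
```python
from h import *
o=ctrl.get_obs();print(o["ee_pos"],o["width"],fx(o["ee_pos"]),o["ft_force"],o["grasp_force"])
```

```text
[649.72608255 236.13632254 117.76195152] 13.724886436043231 (np.float64(34.27186761451817), np.float64(227.46870901612468), array(117.76195152)) [  1.48011006 -11.14332592   1.42705414] 29.99184787273407
```

The rim is pinched, and the wheel sits about 2.5 mm lower in y than I estimated. I'll relieve that offset and turn slowly.

Request:
{"method": "arm_command", "body": {
  "rows": [0, 0, 0, -0.025, 0.028, -0.019, -1, 0, 0, 0, -0.05, 0.028, -0.038, -1, 0, 0, 0, -0.075, 0.028, -0.057, -1, 0, 0, 0, -0.1, 0.028, -0.076, -1, 0, 0, 0, -0.124, 0.028, -0.095, -1]
}}

```text
t: 24.1
ee_pos: [639.9, 235.6, 123.6]
orientation: [3.14, 0.088, 0.002]
ft_force: [4.2, 0.4, -14.7]
width: 13.9
grasp_force: 30.0
```

Request:
{"method": "arm_command", "body": {
  "rows": [0, 0, 0, -0.029, 0, -0.014, -1, 0, 0, 0, -0.058, 0, -0.026, -1, 0, 0, 0, -0.087, 0, -0.039, -1, 0, 0, 0, -0.116, 0, -0.05, -1, 0, 0, 0, -0.145, 0, -0.06, -1]
}}

```text
t: 24.6
ee_pos: [628.5, 234.9, 128.1]
orientation: [-3.14, -0.088, -0.003]
ft_force: [8.3, 0.3, -17.1]
width: 13.7
grasp_force: 30.0
```

Run:
```python
from h import *
o=ctrl.get_obs();print(fx(o["ee_pos"]),o["ft_force"],o["moment"]);pinz()
```

```text
(np.float64(12.98749772123826), np.float64(227.44535478766753), array(128.08496636)) [  8.25991258   0.31284369 -17.06958831] [ 0.1379001  -1.63158509 -0.16189276]
top 146 pin top z 214.0 xy [  7.5 115.2] minz 135.0
scene 107 pin top z 213.1 xy [  9.3 115.2] minz 135.0
```

The force suggests the pads resist pivoting, so the tool should rotate with the wheel. I'll regrip with the tool pointing radially.

```bash
cat >> h.py <<'E'
HUB=np.array([*(C+227.5*ey),85.])
def radial(a,r):
    e=np.array([*ex,0]);a=np.radians(a);u=np.sin(a)*e+np.cos(a)*np.array([0,0,1])
    z=-u;y=-np.array([*ey,0]);x=np.cross(y,z)
    return HUB+u*r,np.c_[x,y,z]
def step(p,Q,p2,Q2):
    r=R.from_matrix(Q.T@Q2).as_rotvec()
    print("rot",(r/np.pi).round(3)+0.,"shift",(Q.T@(p2-p)/80).round(3)+0.)
E
python3 - <<'E'
from h import *
o=ctrl.get_obs();p=np.array(o["ee_pos"]);Q=R.from_rotvec(o["orientation"]).as_matrix()
seq=[(0,95),(22,95),(45,95),(45,47),(27,47),(9,47)]
for a,r in seq:
    p2,Q2=radial(a,r);print(a,r,end=" ");step(p,Q,p2,Q2);p,Q=p2,Q2
E
```

```text
0 95 rot [0. 0. 0.] shift [-0.158  0.    -0.648]
22 95 rot [ 0.    -0.122  0.   ] shift [0.445 0.    0.086]
45 95 rot [ 0.    -0.128  0.   ] shift [0.464 0.    0.094]
45 47 rot [0. 0. 0.] shift [0.  0.  0.6]
27 47 rot [0.  0.1 0. ] shift [-0.182  0.     0.029]
9 47 rot [0.  0.1 0. ] shift [-0.182  0.     0.029]
```

Request:
{"method": "arm_command", "body": {
  "rows": [0, 0, 0, 0, 0, 0, -0.2, 0, 0, 0, 0, 0, 0, -0.2, 0, 0, 0, 0, 0, 0, -0.2]
}}

```text
t: 25.0
ee_pos: [627.9, 235.2, 130.2]
orientation: [-3.14, -0.089, -0.001]
ft_force: [-0.7, 0.1, -0.2]
width: 33.3
grasp_force: 0.0
```

Request:
{"method": "arm_command", "body": {
  "rows": [0, 0, 0, -0.158, 0, -0.648, -0.2, 0, 0, 0, -0.158, 0, -0.648, -0.2, 0, 0, 0, -0.158, 0, -0.648, -0.2, 0, 0, 0, -0.158, 0, -0.648, -0.2]
}}

```text
t: 25.4
ee_pos: [614.9, 234.3, 181.2]
orientation: [3.14, 0.089, -0.0]
ft_force: [0.4, -1.0, -0.5]
width: 35.4
grasp_force: 0.0
```

Request:
{"method": "arm_command", "body": {
  "rows": [0, -0.04, 0, 0.15, 0, 0.03, -0.2, 0, -0.08, 0, 0.3, 0, 0.06, -0.2, 0, -0.122, 0, 0.445, 0, 0.086, -0.2, 0, -0.122, 0, 0.445, 0, 0.086, -0.2]
}}

```text
t: 25.8
ee_pos: [652.0, 235.4, 169.1]
orientation: [3.069, 0.084, -0.607]
ft_force: [0.1, 0.3, -0.1]
width: 35.3
grasp_force: 0.0
```

Request:
{"method": "arm_command", "body": {
  "rows": [0, -0.04, 0, 0.15, 0, 0.03, -0.2, 0, -0.08, 0, 0.3, 0, 0.06, -0.2, 0, -0.128, 0, 0.464, 0, 0.094, -0.2, 0, -0.128, 0, 0.464, 0, 0.094, -0.2, 0, -0.128, 0, 0.464, 0, 0.094, -0.2]
}}

```text
t: 26.3
ee_pos: [681.1, 237.9, 149.7]
orientation: [2.879, 0.08, -1.197]
ft_force: [-0.3, 0.2, 0.5]
width: 35.3
grasp_force: 0.0
```

Run:
```python
from h import *
o=ctrl.get_obs();p=np.array(o["ee_pos"]);Q=R.from_rotvec(o["orientation"]).as_matrix()
print(fx(p),o["width"],o["qpos"])
step(p,Q,*radial(45,47))
```

```text
(np.float64(65.64321899052976), np.float64(227.44362386753755), array(149.65103164)) 35.28048472017309 [0.26152566 1.05575196 0.85586744 0.15896361 2.00258391 1.78461305]
rot [0.    0.001 0.   ] shift [-0.007 -0.001  0.564]
```

Request:
{"method": "arm_command", "body": {
  "rows": [0, 0, 0, 0, 0, 0.3, -0.2, 0, 0, 0, 0, 0, 0.57, -0.2, 0, 0, 0, 0, 0, 0.57, -0.2, 0, 0, 0, 0, 0, 0.57, -0.2, 0, 0, 0, 0, 0, 0.57, -1]
}}

```text
t: 26.8
ee_pos: [651.3, 236.8, 124.5]
orientation: [2.886, 0.082, -1.186]
ft_force: [-0.2, 0.6, 1.1]
width: 30.3
grasp_force: 0.0
```

Request:
{"method": "arm_command", "body": {
  "rows": [0, 0, 0, 0, 0, 0, -1, 0, 0, 0, 0, 0, 0, -1, 0, 0, 0, 0, 0, 0, -1, 0, 0, 0, 0, 0, 0, -1]
}}

```text
t: 27.2
ee_pos: [650.8, 236.1, 122.1]
orientation: [2.882, 0.081, -1.192]
ft_force: [3.1, -0.7, 4.6]
width: 13.8
grasp_force: 30.0
```

Request:
{"method": "arm_command", "body": {
  "rows": [0, 0.02, 0, -0.037, 0, 0.001, -1, 0, 0.04, 0, -0.073, 0, 0.005, -1, 0, 0.06, 0, -0.11, 0, 0.01, -1, 0, 0.08, 0, -0.146, 0, 0.018, -1, 0, 0.1, 0, -0.182, 0, 0.029, -1]
}}

```text
t: 27.7
ee_pos: [638.2, 235.5, 130.5]
orientation: [3.042, 0.086, -0.727]
ft_force: [-0.3, -1.1, 2.3]
width: 13.6
grasp_force: 30.0
```

Run:
```python
from h import *
o=ctrl.get_obs();p=np.array(o["ee_pos"]);Q=R.from_rotvec(o["orientation"]).as_matrix()
print(fx(p),o["width"],o["ft_force"],o["moment"]);pinz()
```

```text
(np.float64(22.68693840341707), np.float64(227.44265181085206), array(130.46082331)) 13.560269382955974 [-0.31449339 -1.08465709  2.29142887] [-0.03222743  0.3460202  -0.00242223]
top 149 pin top z 210.5 xy [  4.7 113.8] minz 134.0
scene no pin pts
```

Request:
{"method": "arm_command", "body": {
  "rows": [0, 0.02, 0, -0.037, 0, 0.001, -1, 0, 0.04, 0, -0.073, 0, 0.005, -1, 0, 0.06, 0, -0.11, 0, 0.01, -1, 0, 0.08, 0, -0.146, 0, 0.018, -1, 0, 0.1, 0, -0.182, 0, 0.029, -1]
}}

```text
t: 28.3
ee_pos: [623.9, 234.7, 134.9]
orientation: [3.126, 0.088, -0.246]
ft_force: [2.0, -2.0, 0.7]
width: 13.6
grasp_force: 30.0
```

Request:
{"method": "arm_command", "body": {
  "rows": [0, 0.02, 0, -0.037, 0, 0.001, -1, 0, 0.04, 0, -0.073, 0, 0.005, -1, 0, 0.06, 0, -0.11, 0, 0.01, -1, 0, 0.08, 0, -0.146, 0, 0.018, -1, 0, 0.1, 0, -0.182, 0, 0.029, -1]
}}

```text
t: 28.8
ee_pos: [613.6, 234.2, 135.6]
orientation: [-3.124, -0.088, -0.26]
ft_force: [17.1, -7.0, -5.9]
width: 13.6
grasp_force: 30.0
```

Run:
```python
from h import *
o=ctrl.get_obs();p=np.array(o["ee_pos"])
print(fx(p),o["ft_force"],o["moment"]);pinz()
```

```text
(np.float64(-1.865280292700028), np.float64(227.52225640953404), array(135.5866299)) [17.0699384  -6.96723448 -5.93198121] [-1.18830238 -1.90904573 -0.30652831]
top 109 pin top z 168.6 xy [ -4.3 112.3] minz 142.0
scene 157 pin top z 167.8 xy [-1.000e-01  1.126e+02] minz 134.0
```

The pin has dropped, with its head top at z 168, which is 10 mm above the headstock. I'll release the wheel and go to press the pin.

Request:
{"method": "arm_command", "body": {
  "rows": [0, 0, 0, 0, 0, 0, -0.2, 0, 0, 0, 0, 0, 0, -0.2, 0, 0, 0, 0, 0, 0, -0.2]
}}

```text
t: 29.2
ee_pos: [609.1, 234.1, 133.9]
orientation: [-3.127, -0.088, -0.243]
ft_force: [-0.5, 0.2, 0.2]
width: 33.0
grasp_force: 0.0
```

Request:
{"method": "arm_command", "body": {
  "rows": [0, 0, 0, 0, 0, -0.5, -0.2, 0, 0, 0, 0, 0, -1, -0.2, 0, 0, 0, 0, 0, -1, -0.2, 0, 0, 0, 0, 0, -1, -0.2, 0, 0, 0, 0, 0, -1, -0.2]
}}

```text
t: 29.7
ee_pos: [596.2, 233.1, 212.3]
orientation: [-3.127, -0.088, -0.243]
ft_force: [0.4, -0.2, -0.6]
width: 35.7
grasp_force: 0.0
```

Run:
```python
from h import *
o=ctrl.get_obs();print(o["ee_pos"],o["width"]);pinz()
p=np.array(o["ee_pos"]);Q=R.from_rotvec(o["orientation"]).as_matrix()
t=np.array([622.3,120.8,215])
step(p,Q,p+(t-p)/2,Rd(3.2));step(p+(t-p)/2,Rd(3.2),t,Rd(3.2))
```

```text
[596.17552131 233.13456561 212.31345107] 35.67033738421276
top 117 pin top z 169.1 xy [ -3.1 112.6] minz 140.0
scene 166 pin top z 167.6 xy [  0.5 112.3] minz 139.0
rot [ 0.    -0.049  0.   ] shift [0.124 0.71  0.003]
rot [0. 0. 0.] shift [ 0.124  0.71  -0.017]
```

Request:
{"method": "arm_command", "body": {
  "rows": [0, -0.025, 0, 0.06, 0.35, 0, -1, 0, -0.049, 0, 0.124, 0.71, 0, -1, 0, -0.049, 0, 0.124, 0.71, 0, -1, 0, -0.049, 0, 0.124, 0.71, 0, -1]
}}

```text
t: 30.2
ee_pos: [609.9, 176.6, 213.7]
orientation: [3.14, 0.086, 0.003]
ft_force: [-0.3, -0.1, -0.3]
width: 6.8
grasp_force: 0.0
```

Request:
{"method": "arm_command", "body": {
  "rows": [0, 0, 0, 0.118, 0.715, -0.017, -1, 0, 0, 0, 0.118, 0.715, -0.017, -1, 0, 0, 0, 0.118, 0.715, -0.017, -1, 0, 0, 0, 0.118, 0.715, -0.017, -1, 0, 0, 0, 0.118, 0.715, -0.017, -1]
}}

```text
t: 30.7
ee_pos: [622.1, 122.0, 216.4]
orientation: [-3.14, -0.091, -0.005]
ft_force: [-0.7, -0.2, -0.5]
width: 0.4
grasp_force: 0.0
```

Request:
{"method": "arm_command", "body": {
  "rows": [0, 0, 0, 0, 0, 0.1, -1, 0, 0, 0, 0, 0, 0.2, -1, 0, 0, 0, 0, 0, 0.27, -1, 0, 0, 0, 0, 0, 0.3, -1, 0, 0, 0, 0, 0, 0.3, -1]
}}

```text
t: 31.2
ee_pos: [622.3, 120.6, 191.7]
orientation: [3.14, 0.089, 0.003]
ft_force: [0.7, -0.4, -0.2]
width: 0.3
grasp_force: 0.0
```

Now press slowly. I expect contact near z 187 and the pin home near z 177.

Request:
{"method": "arm_command", "body": {
  "rows": [0, 0, 0, 0, 0, 0.03, -1, 0, 0, 0, 0, 0, 0.06, -1, 0, 0, 0, 0, 0, 0.08, -1, 0, 0, 0, 0, 0, 0.09, -1, 0, 0, 0, 0, 0, 0.1, -1]
}}

```text
t: 31.7
ee_pos: [623.6, 120.8, 185.8]
orientation: [-3.14, -0.089, -0.009]
ft_force: [-0.5, -0.3, 8.4]
width: 0.7
grasp_force: 4.4
```

Request:
{"method": "arm_command", "body": {
  "rows": [0, 0, 0, 0, 0, 0.015, -1, 0, 0, 0, 0, 0, 0.03, -1, 0, 0, 0, 0, 0, 0.045, -1, 0, 0, 0, 0, 0, 0.06, -1, 0, 0, 0, 0, 0, 0.06, -1]
}}

```text
t: 32.2
ee_pos: [626.1, 121.3, 184.2]
orientation: [-3.139, -0.088, -0.019]
ft_force: [-1.0, 0.8, 21.3]
width: 0.4
grasp_force: 10.5
```

Request:
{"method": "arm_command", "body": {
  "rows": [0, 0, 0, -0.01, 0, 0.02, -1, 0, 0, 0, -0.02, 0, 0.04, -1, 0, 0, 0, -0.02, 0, 0.04, -1]
}}

```text
t: 32.5
ee_pos: [622.5, 120.8, 178.2]
orientation: [-3.14, -0.089, -0.011]
ft_force: [1.7, -0.2, 0.8]
width: 0.3
grasp_force: 0.8
```

Run:
```python
from h import *
o=ctrl.get_obs();print(o["ee_pos"],o["ft_force"],o["moment"]);pinz()
im,d=ctrl.get_image("scene");cv2.imwrite("pics/press.png",cv2.resize(im[180:270,243:353,::-1],None,fx=5,fy=5,interpolation=cv2.INTER_CUBIC))
```

```text
[622.48128037 120.76020877 178.20884729] [ 1.68771861 -0.19354614  0.83729077] [ 0.06755231  0.00104244 -0.02194067]
top no pin pts
scene 253 pin top z 206.9 xy [  9.4 117.2] minz 134.0
```

View pics/press.png

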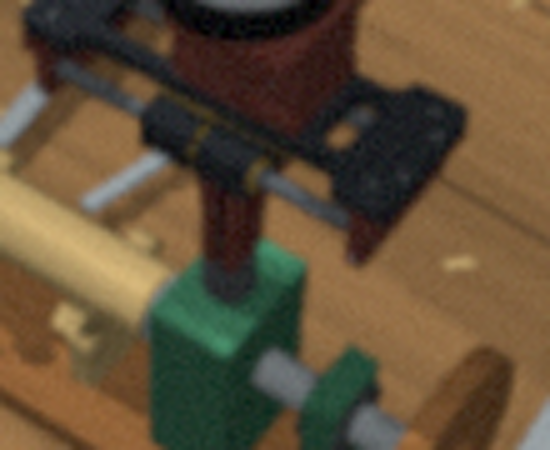

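The catch gave way and the head at crop (230,280) is down near the headstock. One more firm press to seat it, then lift.

Request:
{"method": "arm_command", "body": {
  "rows": [0, 0, 0, 0, 0, 0.02, -1, 0, 0, 0, 0, 0, 0.035, -1, 0, 0, 0, 0, 0, 0.05, -1, 0, 0, 0, 0, 0, 0.05, -1]
}}

```text
t: 33.05
ee_pos: [623.1, 120.9, 177.4]
orientation: [-3.139, -0.088, -0.013]
ft_force: [-8.2, -2.4, 32.8]
width: 0.6
grasp_force: 15.9
```

Request:
{"method": "arm_command", "body": {
  "rows": [0, 0, 0, 0, 0, -0.5, -1, 0, 0, 0, 0, 0, -1, -1, 0, 0, 0, 0, 0, -1, -1]
}}

```text
t: 33.35
ee_pos: [623.7, 121.0, 258.2]
orientation: [-3.139, -0.089, -0.019]
ft_force: [0.9, -0.3, -0.5]
width: 0.5
grasp_force: 0.0
```

Request:
{"method": "arm_command", "body": {
  "rows": [0, 0, 0, -1, -0.5, 0, 0.3, 0, 0, 0, -1, -0.5, 0, 0.3, 0, 0, 0, -1, -0.5, 0, 0.3, 0, 0, 0, -1, -0.5, 0, 0.3]
}}

```text
t: 33.75
ee_pos: [538.3, 156.1, 251.9]
orientation: [3.14, 0.091, 0.004]
ft_force: [-0.7, 0.2, 0.1]
width: 29.0
grasp_force: 0.0
```

Request:
{"method": "arm_command", "body": {
  "rows": [0, 0, 0, -0.7, -0.7, 0, 0.3, 0, 0, 0, -0.7, -0.7, 0, 0.3, 0, 0, 0, -0.7, -0.7, 0, 0.3, 0, 0, 0, -0.7, -0.7, 0, 0.3]
}}

```text
t: 34.15
ee_pos: [480.8, 208.7, 252.0]
orientation: [3.14, 0.09, 0.006]
ft_force: [0.3, 0.3, -0.0]
width: 56.5
grasp_force: 0.0
```

```bash
cat > g.py <<'E'
from h import *
o=ctrl.get_obs();print(o["t"],o["ee_pos"],o["width"]);pinz()
for n in("top","scene"):
    im,d=ctrl.get_image(n);P=cloud(n,d);Z=P[...,2]
    m=((Z>13)&(Z<32)&(P[...,0]>330)&(P[...,0]<565)&(P[...,1]>-220)&(P[...,1]<330)).astype(np.uint8)
    k,L,s,c=cv2.connectedComponentsWithStats(m)
    for i in range(1,k):
        if s[i,4]<120: continue
        q=P[L==i][:,:2].astype(np.float32);mu=q.mean(0)
        # handle axis: fit, then handle mid from wide part
        _,_,vt=np.linalg.svd(q-mu,full_matrices=False);a=vt[0]*np.sign(vt[0][0])
        l=(q-mu)@a;b=np.percentile(l,1);t=(q-mu)@np.array([-a[1],a[0]])
        w=l<b+100;off=(t[w].max()+t[w].min())/2
        ctr=mu+a*(b+55)+off*np.array([-a[1],a[0]])
        print(n,s[i,4],"handle centre",ctr.round(1),"yaw",np.degrees(np.arctan2(a[1],a[0])).round(1),"len",(l.max()-l.min()).round(),"w",(t[w].max()-t[w].min()).round())
E
python3 g.py; python3 -c "
from h import *
im,d=ctrl.get_image('top');cv2.imwrite('pics/top2.png',im[:,:,::-1])"
```

```text
34.15 [480.77923145 208.73527705 252.01886761] 56.48362631548162
top 113 pin top z 160.5 xy [ -2.8 113.2] minz 134.0
scene 152 pin top z 159.0 xy [  0.8 113.1] minz 135.0
top 471 handle centre [436.1  -2.3] yaw -10.6 len 161.0 w 26.0
top 445 handle centre [ 432.8 -111.4] yaw 8.6 len 130.0 w 27.0
scene 271 handle centre [ 432.6 -111.8] yaw 7.6 len 123.0 w 27.0
scene 323 handle centre [437.  -3.] yaw -11.1 len 149.0 w 28.0
scene 396 handle centre [438.3 240. ] yaw 5.7 len 136.0 w 27.0
```

View pics/top2.png

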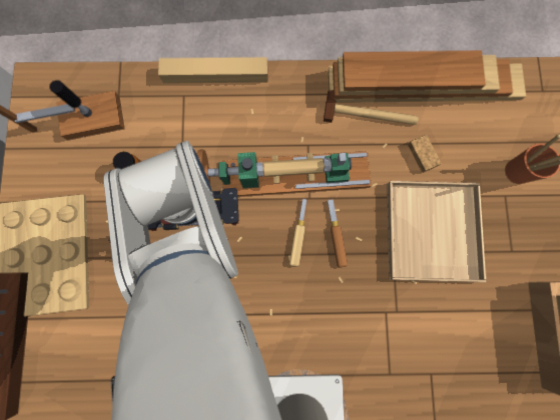

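The pin is home, with its head top at about z 159. All gouges are still in place: gouges B and C at (298,245) and (339,245), and gouge A under the arm. Gouge A next.

Run:
```python
from h import *
plan([(438,241,120,6.2),(438,241,60,6.2),(438,241,22,6.2)])
```

```text
[np.float64(0.0), np.float64(-0.001), np.float64(-0.008)] [np.float64(-0.257), np.float64(-0.22), np.float64(0.824)] x 2
[np.float64(0.0), np.float64(0.0), np.float64(-0.009)] [np.float64(-0.249), np.float64(-0.227), np.float64(0.824)] x 2
  -> [438. 241. 120.] yaw 6.2
[np.float64(0.0), np.float64(0.0), np.float64(0.0)] [np.float64(0.0), np.float64(0.0), np.float64(0.75)] x 2
  -> [438. 241.  60.] yaw 6.2
[np.float64(0.0), np.float64(0.0), np.float64(0.0)] [np.float64(0.0), np.float64(0.0), np.float64(0.475)] x 1
  -> [438. 241.  22.] yaw 6.2
```

Request:
{"method": "arm_command", "body": {
  "rows": [0, 0, -0.008, -0.257, -0.22, 0.824, 0.3, 0, 0, -0.008, -0.257, -0.22, 0.824, 0.3, 0, 0, -0.008, -0.257, -0.22, 0.824, 0.3]
}}

```text
t: 34.7
ee_pos: [456.4, 224.2, 183.5]
orientation: [3.137, 0.128, -0.004]
ft_force: [-0.4, -0.4, -0.1]
width: 57.1
grasp_force: 0.0
```

Request:
{"method": "arm_command", "body": {
  "rows": [0, 0, -0.009, -0.249, -0.227, 0.824, 0.3, 0, 0, -0.009, -0.249, -0.227, 0.824, 0.3, 0, 0, -0.009, -0.249, -0.227, 0.824, 0.3, 0, 0, -0.009, -0.249, -0.227, 0.824, 0.3, 0, 0, -0.009, -0.249, -0.227, 0.824, 0.3]
}}

```text
t: 35.2
ee_pos: [439.3, 242.0, 121.9]
orientation: [-3.136, -0.171, -0.01]
ft_force: [-0.1, -1.2, 0.3]
width: 57.0
grasp_force: 0.0
```

Run:
```python
from h import *
print(ctrl.get_obs()["ee_pos"])
plan([(438,241,60,6.2),(438,241,22,6.2)])
im,d=ctrl.get_image("scene");P=cloud("scene",d);Z=P[...,2]
m=(Z>17)&(Z<30)&(abs(P[...,1]-243)<32)&(abs(P[...,0]-440)<70);q=P[m][:,:2].astype(np.float32);print(m.sum(),q.mean(0),cv2.minAreaRect(q))
```

```text
[439.25974018 241.96106961 121.92092414]
[np.float64(0.0), np.float64(-0.002), np.float64(0.0)] [np.float64(-0.022), np.float64(0.011), np.float64(0.774)] x 2
  -> [438. 241.  60.] yaw 6.3
[np.float64(0.0), np.float64(0.0), np.float64(0.0)] [np.float64(0.0), np.float64(0.001), np.float64(0.475)] x 1
  -> [438. 241.  22.] yaw 6.3
344 [441.17566 240.8863 ] ((443.3153076171875, 240.94314575195312), (125.42903137207031, 25.40349769592285), 6.090610980987549)
```

Request:
{"method": "arm_command", "body": {
  "rows": [0, 0, 0, -0.018, 0.011, 0.4, 0.3, 0, 0, 0, -0.018, 0.011, 0.774, 0.3, 0, 0, 0, -0.018, 0.011, 0.774, 0.3]
}}

```text
t: 35.55
ee_pos: [435.2, 239.7, 56.7]
orientation: [3.135, 0.172, -0.0]
ft_force: [-1.5, 0.0, -0.5]
width: 57.3
grasp_force: 0.0
```

Request:
{"method": "arm_command", "body": {
  "rows": [0, 0, 0, 0, 0, 0.3, 0.3, 0, 0, 0, 0, 0, 0.475, 0.3, 0, 0, 0, 0, 0, 0.475, 0.3, 0, 0, 0, 0, 0, 0.475, -1, 0, 0, 0, 0, 0, 0.475, -1]
}}

```text
t: 36.05
ee_pos: [436.7, 240.8, 21.2]
orientation: [-3.136, -0.173, -0.007]
ft_force: [-0.1, -0.2, 0.2]
width: 44.7
grasp_force: 0.0
```

Request:
{"method": "arm_command", "body": {
  "rows": [0, 0, 0, 0, 0, 0, -1, 0, 0, 0, 0, 0, 0, -1, 0, 0, 0, 0, 0, 0, -1, 0, 0, 0, 0, 0, 0, -1]
}}

```text
t: 36.45
ee_pos: [436.4, 240.6, 20.7]
orientation: [-3.137, -0.173, -0.006]
ft_force: [-1.0, -1.5, 6.8]
width: 26.1
grasp_force: 30.0
```

Run:
```python
from h import *
o=ctrl.get_obs();p=o["ee_pos"];print(p,o["width"],o["grasp_force"])
plan([(p[0],p[1],100,6.3),(447,-304,100,-2.4),(447,-304,40,-2.4)])
```

```text
[436.37239735 240.63824955  20.66254822] 26.118734140666525 29.99955028295517
[np.float64(0.0), np.float64(-0.001), np.float64(0.0)] [np.float64(0.004), np.float64(0.0), np.float64(-0.992)] x 2
  -> [436.4 240.6 100. ] yaw 6.3
[np.float64(0.0), np.float64(0.0), np.float64(0.007)] [np.float64(-0.088), np.float64(0.969), np.float64(0.0)] x 2
[np.float64(0.0), np.float64(0.0), np.float64(0.007)] [np.float64(-0.066), np.float64(0.97), np.float64(0.0)] x 2
[np.float64(0.0), np.float64(0.0), np.float64(0.007)] [np.float64(-0.046), np.float64(0.972), np.float64(0.0)] x 2
[np.float64(0.0), np.float64(0.0), np.float64(0.007)] [np.float64(-0.023), np.float64(0.972), np.float64(0.0)] x 2
[np.float64(0.0), np.float64(0.0), np.float64(0.007)] [np.float64(-0.003), np.float64(0.973), np.float64(0.0)] x 2
[np.float64(0.0), np.float64(0.0), np.float64(0.006)] [np.float64(0.019), np.float64(0.973), np.float64(0.0)] x 2
[np.float64(0.0), np.float64(0.0), np.float64(0.007)] [np.float64(0.037), np.float64(0.972), np.float64(0.0)] x 2
  -> [ 447. -304.  100.] yaw -2.3
[np.float64(0.0), np.float64(0.0), np.float64(0.0)] [np.float64(0.0), np.float64(0.0), np.float64(0.75)] x 2
  -> [ 447. -304.   40.] yaw -2.3
```

Request:
{"method": "arm_command", "body": {
  "rows": [0, 0, 0, 0, 0, -0.5, -1, 0, 0, 0, 0, 0, -0.99, -1, 0, 0, 0, 0, 0, -0.99, -1]
}}

```text
t: 36.75
ee_pos: [438.4, 241.9, 103.2]
orientation: [-3.134, -0.172, -0.015]
ft_force: [0.4, 0.6, -1.7]
width: 25.9
grasp_force: 30.0
```

Request:
{"method": "arm_command", "body": {
  "rows": [0, 0, 0.007, -0.088, 0.97, 0, -1, 0, 0, 0.007, -0.088, 0.97, 0, -1, 0, 0, 0.007, -0.088, 0.97, 0, -1]
}}

```text
t: 37.05
ee_pos: [436.1, 160.3, 98.5]
orientation: [3.138, 0.134, 0.001]
ft_force: [-1.2, 0.0, -1.0]
width: 25.9
grasp_force: 30.0
```

Request:
{"method": "arm_command", "body": {
  "rows": [0, 0, 0.007, -0.066, 0.97, 0, -1, 0, 0, 0.007, -0.066, 0.97, 0, -1, 0, 0, 0.007, -0.066, 0.97, 0, -1]
}}

```text
t: 37.35
ee_pos: [438.4, 83.1, 98.7]
orientation: [3.14, 0.099, 0.002]
ft_force: [-0.8, 0.4, -1.8]
width: 25.7
grasp_force: 30.0
```

Request:
{"method": "arm_command", "body": {
  "rows": [0, 0, 0.007, -0.046, 0.97, 0, -1, 0, 0, 0.007, -0.046, 0.97, 0, -1, 0, 0, 0.007, -0.046, 0.97, 0, -1]
}}

```text
t: 37.65
ee_pos: [440.7, 6.0, 98.9]
orientation: [-3.141, -0.065, -0.004]
ft_force: [0.0, 0.0, -0.7]
width: 25.9
grasp_force: 30.0
```

Request:
{"method": "arm_command", "body": {
  "rows": [0, 0, 0.007, -0.023, 0.97, 0, -1, 0, 0, 0.007, -0.023, 0.97, 0, -1, 0, 0, 0.007, -0.023, 0.97, 0, -1]
}}

```text
t: 37.95
ee_pos: [442.9, -71.4, 99.1]
orientation: [3.141, 0.031, 0.006]
ft_force: [0.3, 0.0, -1.1]
width: 25.5
grasp_force: 30.0
```

Request:
{"method": "arm_command", "body": {
  "rows": [0, 0, 0.007, -0.003, 0.97, 0, -1, 0, 0, 0.007, -0.003, 0.97, 0, -1, 0, 0, 0.007, -0.003, 0.97, 0, -1]
}}

```text
t: 38.25
ee_pos: [444.7, -148.9, 99.2]
orientation: [3.141, -0.003, 0.007]
ft_force: [-0.0, -0.2, -0.5]
width: 25.5
grasp_force: 30.0
```

Request:
{"method": "arm_command", "body": {
  "rows": [0, 0, 0.006, 0.019, 0.97, 0, -1, 0, 0, 0.006, 0.019, 0.97, 0, -1, 0, 0, 0.006, 0.019, 0.97, 0, -1]
}}

```text
t: 38.55
ee_pos: [446.4, -226.5, 99.2]
orientation: [3.141, -0.033, 0.007]
ft_force: [-0.2, 0.2, -1.0]
width: 25.6
grasp_force: 30.0
```

Request:
{"method": "arm_command", "body": {
  "rows": [0, 0, 0.007, 0.037, 0.97, 0, -1, 0, 0, 0.007, 0.037, 0.97, 0, -1, 0, 0, 0.007, 0.037, 0.97, 0, -1, 0, 0, 0.007, 0.037, 0.97, 0, -1, 0, 0, 0.007, 0.037, 0.97, 0, -1]
}}

```text
t: 39.05
ee_pos: [446.3, -300.9, 98.9]
orientation: [-3.139, 0.062, -0.003]
ft_force: [-0.3, 0.8, -0.9]
width: 25.8
grasp_force: 30.0
```

Run:
```python
from h import *
o=ctrl.get_obs();p=o["ee_pos"];print(p,o["width"],o["grasp_force"],o["qpos"])
plan([(447,-304,60,-2.4),(447,-304,30,-2.4)])
```

```text
[ 446.30637561 -300.89801163   98.86482231] 25.759607360464408 29.96244102716446 [-0.61651052  0.50950052  1.90759029  0.00336372  0.72404983  0.99127548]
[np.float64(-0.001), np.float64(-0.001), np.float64(0.001)] [np.float64(0.009), np.float64(0.039), np.float64(0.486)] x 1
  -> [ 447. -304.   60.] yaw -2.4
[np.float64(0.0), np.float64(0.0), np.float64(0.0)] [np.float64(0.001), np.float64(0.0), np.float64(0.375)] x 1
  -> [ 447. -304.   30.] yaw -2.4
```

Request:
{"method": "arm_command", "body": {
  "rows": [0, 0, 0, 0.009, 0.02, 0.3, -1, 0, 0, 0, 0.009, 0.02, 0.5, -1, 0, 0, 0, 0.009, 0.02, 0.7, -1, 0, 0, 0, 0.009, 0.02, 0.8, -1, 0, 0, 0, 0.009, 0.02, 0.87, -1]
}}

```text
t: 39.55
ee_pos: [447.5, -302.8, 31.4]
orientation: [-3.139, 0.064, -0.003]
ft_force: [-5.5, 14.6, 47.3]
width: 25.9
grasp_force: 30.0
```

Request:
{"method": "arm_command", "body": {
  "rows": [0, 0, 0, 0, 0, 0, -1, 0, 0, 0, 0, 0, 0, 0, 0, 0, 0, 0, 0, 0, 0, 0, 0, 0, 0, 0, 0, 0, 0, 0, 0, 0, 0, 0, 0]
}}

```text
t: 40.05
ee_pos: [447.5, -304.7, 29.7]
orientation: [-3.141, 0.064, -0.005]
ft_force: [-0.5, -0.1, -0.5]
width: 43.9
grasp_force: 0.0
```

Request:
{"method": "arm_command", "body": {
  "rows": [0, 0, 0, 0, 0, -0.5, 0, 0, 0, 0, 0, 0, -0.9, 0, 0, 0, 0, 0, 0, -0.9, 0, 0, 0, 0, 0, 0, -0.9, 0, 0, 0, 0, 0, 0, -0.9, 0]
}}

```text
t: 40.55
ee_pos: [446.5, -304.4, 100.8]
orientation: [-3.14, 0.064, -0.003]
ft_force: [0.3, -0.1, -0.3]
width: 43.6
grasp_force: 0.0
```

```bash
python3 g.py
python3 - <<'E'
from h import *
plan([(436.3,-2.5,100,-10.7)])
E
```

```text
40.55 [ 446.47667856 -304.40780903  100.78765418] 43.56090618729496
top 111 pin top z 161.0 xy [ -2.9 113.3] minz 134.0
scene 152 pin top z 158.9 xy [  1.1 113.3] minz 134.0
top 462 handle centre [ 432.9 -111.3] yaw 8.2 len 135.0 w 26.0
top 435 handle centre [435.6  -2.2] yaw -10.5 len 122.0 w 26.0
scene 273 handle centre [ 432.7 -111.6] yaw 7.7 len 142.0 w 27.0
scene 315 handle centre [436.9  -2.8] yaw -11.0 len 123.0 w 28.0
[np.float64(0.0), np.float64(0.0), np.float64(0.012)] [np.float64(-0.071), np.float64(-0.941), np.float64(0.003)] x 2
[np.float64(0.0), np.float64(0.0), np.float64(0.011)] [np.float64(-0.106), np.float64(-0.939), np.float64(0.004)] x 2
[np.float64(0.0), np.float64(0.0), np.float64(0.012)] [np.float64(-0.138), np.float64(-0.934), np.float64(0.003)] x 2
[np.float64(-0.001), np.float64(0.0), np.float64(0.011)] [np.float64(-0.174), np.float64(-0.928), np.float64(0.003)] x 2
  -> [436.3  -2.5 100. ] yaw -10.6
```

Request:
{"method": "arm_command", "body": {
  "rows": [0, 0, 0.012, -0.071, -0.941, 0, 0.3, 0, 0, 0.012, -0.071, -0.941, 0, 0.3, 0, 0, 0.012, -0.071, -0.941, 0, 0.3]
}}

```text
t: 41.05
ee_pos: [443.2, -226.6, 100.9]
orientation: [-3.137, 0.12, -0.0]
ft_force: [-0.4, 0.1, -0.8]
width: 57.2
grasp_force: 0.0
```

Request:
{"method": "arm_command", "body": {
  "rows": [0, 0, 0.011, -0.106, -0.939, 0, 0.3, 0, 0, 0.011, -0.106, -0.939, 0, 0.3, 0, 0, 0.011, -0.106, -0.939, 0, 0.3]
}}

```text
t: 41.35
ee_pos: [441.4, -152.2, 101.3]
orientation: [-3.136, 0.173, -0.002]
ft_force: [0.8, 0.1, 0.0]
width: 56.9
grasp_force: 0.0
```

Request:
{"method": "arm_command", "body": {
  "rows": [0, 0, 0.012, -0.138, -0.934, 0, 0.3, 0, 0, 0.012, -0.138, -0.934, 0, 0.3, 0, 0, 0.012, -0.138, -0.934, 0, 0.3]
}}

```text
t: 41.65
ee_pos: [439.7, -77.5, 101.6]
orientation: [-3.133, 0.233, -0.004]
ft_force: [0.5, -0.8, 0.6]
width: 57.2
grasp_force: 0.0
```

Request:
{"method": "arm_command", "body": {
  "rows": [0, 0, 0.011, -0.174, -0.928, 0, 0.3, 0, 0, 0.011, -0.174, -0.928, 0, 0.3, 0, 0, 0.011, -0.174, -0.928, 0, 0.3, 0, 0, 0.011, -0.174, -0.928, 0, 0.3, 0, 0, 0.011, -0.174, -0.928, 0, 0.3]
}}

```text
t: 42.15
ee_pos: [437.5, -4.2, 101.8]
orientation: [-3.128, 0.292, -0.006]
ft_force: [0.1, 0.1, 0.1]
width: 57.1
grasp_force: 0.0
```

```bash
python3 g.py
python3 - <<'E'
from h import *
plan([(436.3,-2.5,23,-10.7)])
E
```

```text
42.15 [437.53060939  -4.20798371 101.75220405] 57.09270804823975
top 110 pin top z 160.4 xy [ -2.8 113.1] minz 135.0
scene 155 pin top z 158.8 xy [  0.8 112.9] minz 134.0
scene 269 handle centre [ 432.2 -112.4] yaw 7.9 len 129.0 w 27.0
scene 299 handle centre [436.3  -2.7] yaw -11.9 len 135.0 w 26.0
[np.float64(0.0), np.float64(-0.001), np.float64(0.0)] [np.float64(-0.015), np.float64(-0.013), np.float64(0.984)] x 2
  -> [436.3  -2.5  23. ] yaw -10.7
```

Request:
{"method": "arm_command", "body": {
  "rows": [0, 0, 0, -0.015, -0.013, 0.4, 0.3, 0, 0, 0, -0.015, -0.013, 0.75, 0.3, 0, 0, 0, -0.015, -0.013, 0.984, 0.3, 0, 0, 0, -0.015, -0.013, 0.984, 0.3, 0, 0, 0, -0.015, -0.013, 0.984, 0.3]
}}

```text
t: 42.85
ee_pos: [436.0, -1.9, 23.1]
orientation: [-3.128, 0.291, -0.004]
ft_force: [0.3, 0.4, 1.0]
width: 57.4
grasp_force: 0.0
```

Request:
{"method": "arm_command", "body": {
  "rows": [0, 0, 0, 0, 0, 0, -1, 0, 0, 0, 0, 0, 0, -1, 0, 0, 0, 0, 0, 0, -1, 0, 0, 0, 0, 0, 0, -1, 0, 0, 0, 0, 0, 0, -1]
}}

```text
t: 43.35
ee_pos: [436.4, -1.7, 23.5]
orientation: [-3.128, 0.291, -0.006]
ft_force: [-0.7, -1.7, 7.3]
width: 25.9
grasp_force: 30.0
```

Run:
```python
from h import *
o=ctrl.get_obs();p=o["ee_pos"];print(p,o["width"],o["grasp_force"],o["ft_force"])
plan([(p[0],p[1],100,-10.7),(447,-369,100,-2.4)])
```

```text
[436.41344197  -1.66321922  23.51323299] 25.8594804120258 30.001840889453888 [-0.65017323 -1.73476164  7.32897112]
[np.float64(0.0), np.float64(-0.001), np.float64(0.0)] [np.float64(0.004), np.float64(-0.001), np.float64(-0.956)] x 2
  -> [436.4  -1.6 100. ] yaw -10.6
[np.float64(0.0), np.float64(0.0), np.float64(-0.009)] [np.float64(0.195), np.float64(0.898), np.float64(-0.001)] x 2
[np.float64(0.0), np.float64(0.0), np.float64(-0.009)] [np.float64(0.17), np.float64(0.903), np.float64(0.0)] x 2
[np.float64(0.0), np.float64(0.0), np.float64(-0.009)] [np.float64(0.144), np.float64(0.907), np.float64(-0.001)] x 2
[np.float64(0.0), np.float64(0.0), np.float64(-0.01)] [np.float64(0.118), np.float64(0.911), np.float64(0.0)] x 2
[np.float64(0.0), np.float64(0.0), np.float64(-0.009)] [np.float64(0.09), np.float64(0.915), np.float64(-0.001)] x 2
  -> [ 447. -369.  100.] yaw -2.3
```

Request:
{"method": "arm_command", "body": {
  "rows": [0, 0, 0, 0, 0, -0.5, -1, 0, 0, 0, 0, 0, -0.956, -1, 0, 0, 0, 0, 0, -0.956, -1]
}}

```text
t: 43.65
ee_pos: [438.3, -1.6, 102.7]
orientation: [-3.127, 0.291, -0.015]
ft_force: [0.1, -0.4, -1.6]
width: 25.5
grasp_force: 30.0
```

Request:
{"method": "arm_command", "body": {
  "rows": [0, 0, -0.009, 0.195, 0.898, 0, -1, 0, 0, -0.009, 0.195, 0.898, 0, -1, 0, 0, -0.009, 0.195, 0.898, 0, -1]
}}

```text
t: 43.95
ee_pos: [438.0, -76.9, 99.0]
orientation: [-3.131, 0.251, -0.005]
ft_force: [-0.5, 0.0, -0.3]
width: 26.2
grasp_force: 30.0
```

Request:
{"method": "arm_command", "body": {
  "rows": [0, 0, -0.009, 0.17, 0.903, 0, -1, 0, 0, -0.009, 0.17, 0.903, 0, -1, 0, 0, -0.009, 0.17, 0.903, 0, -1]
}}

```text
t: 44.25
ee_pos: [440.2, -150.0, 98.9]
orientation: [-3.135, 0.207, -0.005]
ft_force: [0.4, 0.4, -1.2]
width: 26.0
grasp_force: 30.0
```

Request:
{"method": "arm_command", "body": {
  "rows": [0, 0, -0.009, 0.144, 0.907, 0, -1, 0, 0, -0.009, 0.144, 0.907, 0, -1, 0, 0, -0.009, 0.144, 0.907, 0, -1]
}}

```text
t: 44.55
ee_pos: [442.6, -223.0, 99.0]
orientation: [-3.137, 0.162, -0.006]
ft_force: [-0.4, -0.5, -1.7]
width: 25.8
grasp_force: 30.0
```

Request:
{"method": "arm_command", "body": {
  "rows": [0, 0, -0.01, 0.118, 0.911, 0, -1, 0, 0, -0.01, 0.118, 0.911, 0, -1, 0, 0, -0.01, 0.118, 0.911, 0, -1]
}}

```text
t: 44.85
ee_pos: [444.7, -296.0, 99.1]
orientation: [-3.14, 0.112, -0.006]
ft_force: [-0.2, 0.7, -2.0]
width: 25.6
grasp_force: 30.0
```

Request:
{"method": "arm_command", "body": {
  "rows": [0, 0, -0.009, 0.09, 0.915, 0, -1, 0, 0, -0.009, 0.09, 0.915, 0, -1, 0, 0, -0.009, 0.09, 0.915, 0, -1, 0, 0, -0.009, 0.09, 0.915, 0, -1, 0, 0, -0.009, 0.09, 0.915, 0, -1]
}}

```text
t: 45.35
ee_pos: [446.0, -366.4, 98.9]
orientation: [-3.139, 0.062, -0.002]
ft_force: [0.6, -0.3, -1.0]
width: 25.8
grasp_force: 30.0
```

Request:
{"method": "arm_command", "body": {
  "rows": [0, 0, 0, 0, 0, 0.3, -1, 0, 0, 0, 0, 0, 0.55, -1, 0, 0, 0, 0, 0, 0.75, -1, 0, 0, 0, 0, 0, 0.82, -1, 0, 0, 0, 0, 0, 0.82, -1]
}}

```text
t: 45.85
ee_pos: [446.2, -368.0, 33.1]
orientation: [-3.139, 0.063, -0.003]
ft_force: [-1.1, -0.8, -1.4]
width: 25.8
grasp_force: 30.0
```

```bash
python3 g.py
```

```text
45.85 [ 446.249328   -367.97076249   33.09305537] 25.789723614526885
top 111 pin top z 160.6 xy [ -2.9 113.1] minz 134.0
scene 156 pin top z 159.1 xy [  0.7 113. ] minz 134.0
top 451 handle centre [ 432.6 -111.3] yaw 8.2 len 134.0 w 26.0
scene 269 handle centre [ 433.1 -111.7] yaw 7.8 len 132.0 w 27.0
```

Lower another 2 mm, release, rise, and go to gouge C.

Request:
{"method": "arm_command", "body": {
  "rows": [0, 0, 0, 0, 0, 0.03, -1, 0, 0, 0, 0, 0, 0.03, 0, 0, 0, 0, 0, 0, 0.03, 0, 0, 0, 0, 0, 0, 0.03, 0, 0, 0, 0, 0, 0, 0.03, 0]
}}

```text
t: 46.55
ee_pos: [446.6, -369.1, 31.6]
orientation: [-3.141, 0.064, -0.005]
ft_force: [-0.0, -0.2, 0.1]
width: 43.9
grasp_force: 0.0
```

Request:
{"method": "arm_command", "body": {
  "rows": [0, 0, 0, 0, 0, -0.5, 0, 0, 0, 0, 0, 0, -0.87, 0, 0, 0, 0, 0, 0, -0.87, 0, 0, 0, 0, 0, 0, -0.87, 0, 0, 0, 0, 0, 0, -0.87, 0]
}}

```text
t: 47.05
ee_pos: [445.8, -368.5, 100.2]
orientation: [-3.14, 0.064, -0.003]
ft_force: [0.3, 0.1, -0.5]
width: 44.1
grasp_force: 0.0
```

Run:
```python
from h import *
plan([(432.9,-111.4,100,8.2)])
```

```text
[np.float64(0.0), np.float64(0.0), np.float64(-0.015)] [np.float64(-0.073), np.float64(-0.801), np.float64(0.001)] x 2
[np.float64(0.0), np.float64(0.0), np.float64(-0.014)] [np.float64(-0.035), np.float64(-0.804), np.float64(0.002)] x 2
[np.float64(0.0), np.float64(0.0), np.float64(-0.015)] [np.float64(0.0), np.float64(-0.804), np.float64(0.001)] x 2
[np.float64(0.0), np.float64(-0.001), np.float64(-0.015)] [np.float64(0.038), np.float64(-0.804), np.float64(0.002)] x 2
  -> [ 432.9 -111.4  100. ] yaw 8.3
```

Request:
{"method": "arm_command", "body": {
  "rows": [0, 0, -0.015, -0.073, -0.801, 0, 0.3, 0, 0, -0.015, -0.073, -0.801, 0, 0.3, 0, 0, -0.015, -0.073, -0.801, 0, 0.3]
}}

```text
t: 47.35
ee_pos: [442.0, -302.4, 99.8]
orientation: [-3.139, -0.013, -0.0]
ft_force: [1.3, 0.5, -0.1]
width: 56.5
grasp_force: 0.0
```

Request:
{"method": "arm_command", "body": {
  "rows": [0, 0, -0.014, -0.035, -0.804, 0, 0.3, 0, 0, -0.014, -0.035, -0.804, 0, 0.3, 0, 0, -0.014, -0.035, -0.804, 0, 0.3]
}}

```text
t: 47.65
ee_pos: [439.8, -239.4, 100.7]
orientation: [-3.14, -0.081, -0.003]
ft_force: [0.7, -0.1, 0.1]
width: 56.9
grasp_force: 0.0
```

Request:
{"method": "arm_command", "body": {
  "rows": [0, 0, -0.015, 0, -0.804, 0, 0.3, 0, 0, -0.015, 0, -0.804, 0, 0.3, 0, 0, -0.015, 0, -0.804, 0, 0.3]
}}

```text
t: 47.95
ee_pos: [437.0, -175.8, 101.0]
orientation: [3.138, 0.155, 0.005]
ft_force: [0.1, -0.6, 0.1]
width: 56.8
grasp_force: 0.0
```

Request:
{"method": "arm_command", "body": {
  "rows": [0, 0, -0.015, 0.038, -0.804, 0, 0.3, 0, 0, -0.015, 0.038, -0.804, 0, 0.3, 0, 0, -0.015, 0.038, -0.804, 0, 0.3, 0, 0, -0.015, 0.038, -0.804, 0, 0.3, 0, 0, -0.015, 0.038, -0.804, 0, 0.3]
}}

```text
t: 48.45
ee_pos: [434.4, -113.3, 101.2]
orientation: [3.133, 0.225, 0.007]
ft_force: [0.6, 0.3, 0.1]
width: 57.2
grasp_force: 0.0
```

```bash
python3 g.py
python3 - <<'E'
from h import *
plan([(432.9,-111.4,23,8.2)])
E
```

```text
48.45 [ 434.40823561 -113.32455999  101.21036536] 57.19124201126644
top 110 pin top z 161.3 xy [ -3.  113.1] minz 134.0
scene 150 pin top z 159.5 xy [  1.  112.9] minz 134.0
scene 261 handle centre [ 436.5 -111.7] yaw 6.6 len 133.0 w 27.0
[np.float64(0.0), np.float64(-0.001), np.float64(0.0)] [np.float64(-0.011), np.float64(-0.017), np.float64(0.976)] x 2
  -> [ 432.9 -111.4   23. ] yaw 8.2
```

Request:
{"method": "arm_command", "body": {
  "rows": [0, 0, 0, -0.011, -0.017, 0.4, 0.3, 0, 0, 0, -0.011, -0.017, 0.75, 0.3, 0, 0, 0, -0.011, -0.017, 0.976, 0.3, 0, 0, 0, -0.011, -0.017, 0.976, 0.3, 0, 0, 0, -0.011, -0.017, 0.976, 0.3]
}}

```text
t: 49.15
ee_pos: [432.6, -110.8, 23.0]
orientation: [-3.133, -0.226, -0.004]
ft_force: [-0.6, -0.7, 0.9]
width: 57.3
grasp_force: 0.0
```

Request:
{"method": "arm_command", "body": {
  "rows": [0, 0, 0, 0, 0, 0, -1, 0, 0, 0, 0, 0, 0, -1, 0, 0, 0, 0, 0, 0, -1, 0, 0, 0, 0, 0, 0, -1, 0, 0, 0, 0, 0, 0, -1]
}}

```text
t: 49.65
ee_pos: [433.2, -110.9, 23.5]
orientation: [3.133, 0.227, 0.007]
ft_force: [-0.2, -1.9, 6.7]
width: 26.2
grasp_force: 30.0
```

Run:
```python
from h import *
o=ctrl.get_obs();p=o["ee_pos"];print(p,o["width"],o["grasp_force"],o["ft_force"])
plan([(p[0],p[1],100,8.2),(447,-431,100,-2.4)])
```

```text
[ 433.1973732  -110.88747338   23.5235959 ] 26.150351799304637 30.001637935638428 [-0.15050143 -1.85023033  6.74460597]
[np.float64(0.0), np.float64(-0.001), np.float64(0.0)] [np.float64(0.004), np.float64(0.001), np.float64(-0.956)] x 2
  -> [ 433.2 -110.9  100. ] yaw 8.3
[np.float64(0.0), np.float64(0.0), np.float64(0.015)] [np.float64(-0.101), np.float64(0.996), np.float64(0.001)] x 2
[np.float64(0.0), np.float64(0.0), np.float64(0.015)] [np.float64(-0.055), np.float64(1.0), np.float64(0.001)] x 2
[np.float64(0.0), np.float64(0.0), np.float64(0.014)] [np.float64(-0.007), np.float64(1.0), np.float64(0.0)] x 2
[np.float64(0.0), np.float64(0.0), np.float64(0.015)] [np.float64(0.037), np.float64(1.0), np.float64(0.001)] x 2
  -> [ 447.  -430.9  100. ] yaw -2.3
```

Request:
{"method": "arm_command", "body": {
  "rows": [0, 0, 0, 0, 0, -0.5, -1, 0, 0, 0, 0, 0, -0.956, -1, 0, 0, 0, 0, 0, -0.956, -1]
}}

```text
t: 49.95
ee_pos: [434.7, -111.3, 102.7]
orientation: [3.131, 0.227, 0.014]
ft_force: [0.2, -0.3, -1.5]
width: 25.8
grasp_force: 30.0
```

Request:
{"method": "arm_command", "body": {
  "rows": [0, 0, 0.015, -0.101, 0.996, 0, -1, 0, 0, 0.015, -0.101, 0.996, 0, -1, 0, 0, 0.015, -0.101, 0.996, 0, -1]
}}

```text
t: 50.25
ee_pos: [436.5, -193.4, 99.1]
orientation: [3.137, 0.149, 0.007]
ft_force: [0.3, -0.7, -1.2]
width: 25.4
grasp_force: 30.0
```

Request:
{"method": "arm_command", "body": {
  "rows": [0, 0, 0.015, -0.055, 1, 0, -1, 0, 0, 0.015, -0.055, 1, 0, -1, 0, 0, 0.015, -0.055, 1, 0, -1]
}}

```text
t: 50.55
ee_pos: [439.7, -273.1, 98.8]
orientation: [3.14, 0.075, 0.006]
ft_force: [0.5, 0.5, -1.4]
width: 25.7
grasp_force: 30.0
```

Request:
{"method": "arm_command", "body": {
  "rows": [0, 0, 0.014, -0.007, 1, 0, -1, 0, 0, 0.014, -0.007, 1, 0, -1, 0, 0, 0.014, -0.007, 1, 0, -1]
}}

```text
t: 50.85
ee_pos: [443.1, -352.6, 98.9]
orientation: [3.141, 0.006, 0.006]
ft_force: [0.4, 0.2, -1.2]
width: 25.8
grasp_force: 30.0
```

Request:
{"method": "arm_command", "body": {
  "rows": [0, 0, 0.015, 0.037, 1, 0, -1, 0, 0, 0.015, 0.037, 1, 0, -1, 0, 0, 0.015, 0.037, 1, 0, -1, 0, 0, 0.015, 0.037, 1, 0, -1, 0, 0, 0.015, 0.037, 1, 0, -1]
}}

```text
t: 51.35
ee_pos: [445.7, -428.0, 98.6]
orientation: [-3.138, 0.062, -0.002]
ft_force: [0.9, -0.2, -0.5]
width: 25.6
grasp_force: 30.0
```

Request:
{"method": "arm_command", "body": {
  "rows": [0, 0, 0, 0, 0, 0.3, -1, 0, 0, 0, 0, 0, 0.55, -1, 0, 0, 0, 0, 0, 0.75, -1, 0, 0, 0, 0, 0, 0.82, -1, 0, 0, 0, 0, 0, 0.84, -1]
}}

```text
t: 51.85
ee_pos: [446.2, -429.6, 31.6]
orientation: [-3.14, 0.063, -0.003]
ft_force: [0.0, 0.0, -0.8]
width: 25.7
grasp_force: 30.0
```

Run:
```python
from h import *
o=ctrl.get_obs();print(o["ee_pos"],o["width"],o["ft_force"])
```

```text
[ 446.2451145  -429.63288323   31.55729624] 25.7482986289565 [ 0.01007819  0.02462772 -0.84766803]
```

Release, rise, and back away to check.

Request:
{"method": "arm_command", "body": {
  "rows": [0, 0, 0, 0, 0, 0.015, -1, 0, 0, 0, 0, 0, 0.015, 0, 0, 0, 0, 0, 0, 0.015, 0, 0, 0, 0, 0, 0, 0.015, 0, 0, 0, 0, 0, 0, 0.015, 0]
}}

```text
t: 52.35
ee_pos: [446.6, -430.9, 31.5]
orientation: [3.141, -0.064, 0.006]
ft_force: [-0.2, 0.4, 0.6]
width: 43.7
grasp_force: 0.0
```

Request:
{"method": "arm_command", "body": {
  "rows": [0, 0, 0, 0, 0, -0.5, 0, 0, 0, 0, 0, 0, -1, 0, 0, 0, 0, 0, 0, -1, 0]
}}

```text
t: 52.65
ee_pos: [448.7, -433.2, 116.4]
orientation: [3.135, -0.064, 0.015]
ft_force: [0.5, -0.7, -0.4]
width: 43.9
grasp_force: 0.0
```

Request:
{"method": "arm_command", "body": {
  "rows": [0, 0, 0, 0, -1, -1, 0, 0, 0, 0, 0, -1, -1, 0, 0, 0, 0, 0, -1, -1, 0, 0, 0, 0, 0, -1, -1, 0]
}}

```text
t: 53.05
ee_pos: [450.0, -350.3, 192.4]
orientation: [3.139, -0.061, 0.008]
ft_force: [-0.8, 0.3, 0.9]
width: 44.1
grasp_force: 0.0
```

Request:
{"method": "arm_command", "body": {
  "rows": [0, 0, 0, 0, -1, 0, 0, 0, 0, 0, 0, -1, 0, 0, 0, 0, 0, 0, -1, 0, 0]
}}

```text
t: 53.35
ee_pos: [451.4, -268.6, 189.2]
orientation: [-3.139, 0.061, -0.0]
ft_force: [-0.4, -0.1, 0.4]
width: 43.7
grasp_force: 0.0
```

Request:
{"method": "arm_command", "body": {
  "rows": [0, 0, 0, 0, -1, 0, 0, 0, 0, 0, 0, -1, 0, 0, 0, 0, 0, 0, -1, 0, 0]
}}

```text
t: 53.65
ee_pos: [455.3, -189.5, 189.7]
orientation: [-3.14, 0.061, -0.001]
ft_force: [0.7, -0.1, 0.0]
width: 43.7
grasp_force: 0.0
```

Request:
{"method": "arm_command", "body": {
  "rows": [0, 0, 0, -0.2, -1, 0, 0, 0, 0, 0, -0.2, -1, 0, 0, 0, 0, 0, -0.2, -1, 0, 0, 0, 0, 0, -0.2, -1, 0, 0]
}}

```text
t: 54.05
ee_pos: [443.7, -111.3, 190.7]
orientation: [3.141, -0.063, 0.005]
ft_force: [0.1, -0.8, -0.7]
width: 44.1
grasp_force: 0.0
```

```bash
python3 g.py
python3 - <<'E'
from h import *
im,d=ctrl.get_image('top');cv2.imwrite('pics/top3.png',im[:,:,::-1])
P=cloud("top",d);Z=P[...,2]
X,Y,_=fx(P);m=(abs(X)<14)&(Y>-145)&(Y<-85)&(Z>140)&(Z<160);print("post",m.sum(),X[m].mean(),Y[m].mean(),"Y0 was -160.8")
ys=np.arange(-100,100,2.);ys=ys[abs(ys)>62];uv=proj("top",[[*(C+y*ey),102.] for y in ys])
s=cv2.remap(im,uv[:,0].astype(np.float32)[:,None],uv[:,1].astype(np.float32)[:,None],cv2.INTER_LINEAR).reshape(-1,3).astype(int)
print([(int(y),int(a[0]-a[2])) for y,a in zip(ys,s)])
m=(abs(X)<14)&(abs(Y)<70)&(Z>98)&(Z<112);A=np.polyfit(Y[m],X[m],1);print("blank X,slope",A,np.percentile(Z[m],90))
E
```

```text
54.05 [ 443.7002835  -111.33479179  190.65600658] 44.071732709332295
top 109 pin top z 160.5 xy [ -2.9 113.2] minz 134.0
scene 154 pin top z 159.6 xy [  1.1 113.1] minz 135.0
post 65 -0.9898268178536143 -116.07957348893778 Y0 was -160.8
[(-100, -18), (-98, -15), (-96, -12), (-94, -11), (-92, -10), (-90, -10), (-88, -10), (-86, -10), (-84, -10), (-82, -9), (-80, 6), (-78, 30), (-76, 56), (-74, 66), (-72, 68), (-70, 67), (-68, 67), (-66, 68), (-64, 68), (64, 88), (66, 88), (68, 89), (70, 90), (72, 87), (74, 69), (76, 39), (78, 7), (80, -10), (82, -13), (84, -14), (86, -14), (88, -13), (90, -13), (92, -16), (94, -21), (96, -26), (98, -27)]
blank X,slope [ 0.00245233 -0.85728026] 104.29160496402342
```

View pics/top3.png

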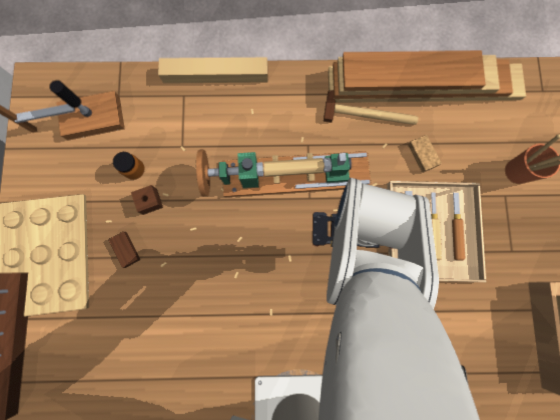

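Run:
```python
from h import *
im,d=ctrl.get_image("scene");cv2.imwrite("pics/tray.png",cv2.resize(im[100:220,120:320,::-1],None,fx=3.5,fy=3.5,interpolation=cv2.INTER_CUBIC))
```

```text
(no output)
```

View pics/tray.png

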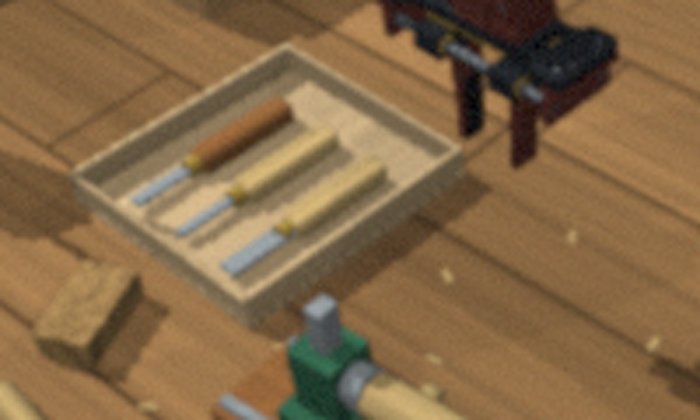

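All three gouges lie flat in the tray, with handles near crop (240,130), (290,165) and (335,195). The robot is clear, so I'm handing in.

```bash
python3 -c "
from h import *
print(ctrl.close_job())"
```

```text
the job is handed in; nothing more can be done
None
```

I handed the job in at about 54 s, and no verdict came back: by the camera checks the blank is held between the cups, the spindle is locked with the pin fully home, and all three gouges lie in the tray. The sanding block, jar and offcut were not touched.

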